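# Dispense the larger mixing ball from the indexed dosing wheel

## Robot

A 6-joint arm with a two-finger parallel gripper is mounted at the origin on the work surface; the furniture and walls round the work are solid. World frame = base frame: x ahead of the robot, y to its left, z up, the work surface at z = 0. Lengths are in m, angles in rad, forces in N, time in s.
With the tool pointing down it reaches from about 0.325 to 0.85 m from the base axis. Payload 4.4 kg.
Tool frame: the origin (TCP) lies at the very end of the fingers, on their centre line; the grasp point (between the pads) lies 19 mm behind it; z points along the fingers, y is the direction in which the jaws open and shut (so a half turn about z gives the same grasp; the last joint's range is limited). The gripper opens to 94 mm and grips with 3 to 60 N. Pads are 16 mm wide; open, the fingers measure 119 mm over their backs; the gripper's body (75 mm by 177 mm) begins 78 mm behind the grasp point.
Start: joints at [1.065, 0.207, 1.542, -0, 1.393, -0.15], TCP at [0.2, 0.539, 0.205] pointing down, gripper open.
Joint ranges: [-2.73, 2.73], [-0.86, 2.22], [0.23, 2.46], [-1.11, 4.25], [0.08, 2.63], [-2.82, 2.82]. Speed limits (rad/s): [2.79, 2.79, 3.14, 3.14, 3.14, 3.14].

## Interface

Orientations are given as a unit quaternion [w, x, y, z].
In Python, from plant import bot, camera, camera_model gives the robot as it stands.
- The arm moves only by the shell command python3 -m inch 'ROWS' [FORCE]. ROWS is JSON, a list that holds one entry, the list of rows, each a list of 5 numbers: the shift along the tool's x, y, z in mm, then the turn about the tool's z in degrees, then the opening, from 0 (shut) to 1 (fully open). In form: [[[x, y, z, twist, claw], ...]]. A call has 1 to 5 rows; each row is the pose to reach, as a shift and turn from the pose measured when the call began, along the tool's axes at that moment; what a row does not reach only later rows make up. A row lasts 1/8 s, in which the tool goes at most 62.5 mm and 10.7 degrees, less where a joint would pass 70% of its speed; a pose out of reach is approached as far as the arm can. A call with a gripper value outside its range is refused whole. The fingers move at their own pace and stop on an object; FORCE is the grip in N (left out, the last holds). Time passes only in rows, so rows that repeat a pose let the fingers close. It gives the time, the measured TCP pose, the force and the opening at its end, in the units of the state.
- bot.get_state(): the state, without advancing time (a new reading comes with each control period).
- camera(name): name is "scene" or "top"; returns (picture, depth): 384x512x3 uint8, red, green, blue; 384x512 float32, m along the optical axis (not along the pixel's ray), 0 where there is no reading.
- camera_model(name): a dict with "intrinsics" (3x3 intrinsics, pixels), "cam_to_world" (4x4, takes a point from camera to world coordinates). Camera axes: x right, y down, z forward; pixel columns grow to the right and rows downward; lengths in m; the calibration is good to about 2 mm. A picture is of the moment at which its call begins. camera_model takes no time and is no camera call.
- bot.close_job(): hands the job in, once; it reports no verdict.
The state is a dict: "time": time; "qpos": joint angles; "qd": joint speeds; "joint_efforts": joint torques, N m; "tcp_pos": TCP position; "tool_rot": TCP orientation; "contact_force": force on the tool from outside, world axes, zero at the start; "moment": the same for the moment, N m; "gripper_width": finger opening in m.
Only numpy, scipy, OpenCV 4.12 (cv2) and the standard library are available. Lean on these libraries where they do the work, as an engineer would, in place of code of your own. Each camera call takes 0.05 s, during which the arm holds its last target.

## Task

Dispense the larger of the two steel mixing balls from the sloping dosing wheel: pull the wheel's spring plunger out, turn the wheel the right way until the pocket with the larger ball is over the drop hole at the bottom of the slope, and let the plunger snap fully into the slot there, so that the ball lies in the scoop below. Then press the paddle to tip the scoop so that the ball rolls out into the catch tray, and let the scoop swing back up. The smaller ball must stay in its pocket of the wheel, and the other things on the bench stay where they are.

Things in the scene. Friction and masses are not known exactly. Their poses are not given: they have to be found in the camera images.
- dispenser: Fixed ball dispenser: a stand with a 160 x 160 x 6 mm plate sloping 35 degrees down towards the robot. Origin on the bench below the wheel's centre, z up, x away from the robot (up the slope), y left. A lamp bar (30 x 190 x 22 mm, front edge x = 25, underside z = 343 mm, posts at x = 105) hangs over the wheel's upper part: take the plunger with the tool leaning, about square to the plate.
- wheel_centre (a point): Where the wheel's axis meets the plate's top face, 150 mm above the bench; z along that axis (square to the plate, leaning 35 degrees to the robot), x up the slope, y left. White wheel: 114 mm wide, 20 mm high, eight open pockets (radius 22 to 54 mm), 3 mm vanes. Round it a fixed index ring, radius 59 to 75, 10 mm high, 9 mm wide slots every 45 degrees (up, down and sides included).
- drop_hole (a point): Centre of the drop hole in the plate (32 x 27 mm), 42 mm straight down the slope from the wheel's axis. It does not turn with the wheel.
- wheel (a joint): Wheel angle, rad: 0 at the start, positive anticlockwise seen looking down on the plate (plunger moves from the top of the slope to the left, +y); stops at -1.75 and 1.75. Friction 0.05 N m; stays where left; locked while the plunger is in a slot. +1.571 brings the left pocket over the drop hole, -1.571 the right one; the plunger is then at that same side, over a slot.
- plunger (a joint): How far the spring plunger is pulled out, in m: 0 fully snapped in a slot, 0.013 its stop. Its 7 mm round-ended pin is clear of the slots from about 0.0085. The spring pulls it back with 3.6 N (in) to 7.5 N (out).
- plunger_knob (a point): Centre of the black plunger knob, a cylinder 20 mm wide, 22 mm long, axis parallel to the wheel's. It rides on the wheel's rim, 67 mm from the axis, at the top of the slope at the start, 45 mm above the plate when in (below it a 16 mm barrel, 13 to 30 mm above the plate). Pull it straight away from the plate; carry it round the wheel's axis to turn the wheel.
- large_ball: The larger steel mixing ball, 20 mm diameter, origin at its centre. It starts in the pocket at one side of the wheel, left or right (44 mm from the axis).
- small_ball: The smaller steel ball, 14 mm diameter, origin at its centre; it starts in the pocket on the other side and must stay in it (it would fall through the drop hole too).
- scoop (a joint): Tip angle of the aluminium scoop below the drop hole, in rad: 0 at rest, 0.68 fully tipped (its stop). A spring brings it back up; a ball rolls out of its open front from about 0.35.
- scoop_inside (a point): Point just above the middle of the scoop's floor (inside 41 mm wide, 58 mm long). It moves with the scoop, which turns about an axle along the dispenser's y at x = -58 mm, z = 52 mm in the dispenser's frame.
- paddle_top (a point): Centre of the top face of the scoop's black paddle, 36 x 34 mm, in front of the dispenser on its left, about 77 mm above the bench at rest. Pressing it straight down about 45 mm tips the scoop fully; this takes 1 to 5 N, then it meets a stop.
- tray_floor (a point): Centre of the floor of the open catch tray (inside 84 x 84 mm, walls up to 25 mm above the bench) in front of the scoop; axes as the dispenser's.
- reagent_bottle: Bystander: brown glass reagent bottle, 43 mm wide, 70 mm tall; origin at the centre of its underside. Leave alone.
- small_bottle: Bystander: white reagent bottle, 35 mm wide, 55 mm tall; origin at the centre of its underside. Leave alone.
- label_roll: Bystander: roll of labels, 60 mm wide, 32 mm tall, lying flat; origin at the centre of its underside. Leave alone.

How it is judged:
By the outcome, as a careful person would: the job done as asked, in the order asked, and still so for the second after the job is handed in, with the robot touching nothing.
It also fails if it takes over 51 s, if anything falls off the work surface, if the arm or the gripper's body presses on something with over 40 N, if the wrist force passes 120 N, or if a joint passes its speed limit or range.

## Working session

There is one attempt and no reset: what is moved stays moved. The work goes in short steps, Python scripts to look and compute and a shell command to move; the robot and the scene stay as the last step left them, time stands still between calls to the robot, and variables do not carry over. Pictures are saved under pics/ and viewed, and the job is handed in when it is done.

```bash
ls; mkdir -p pics; python3 - <<'E'
from plant import bot,camera,camera_model
import cv2,numpy as np
for n in("scene","top"):
    p,d=camera(n); cv2.imwrite(f"pics/{n}0.png",p[:,:,::-1]); np.save(f"pics/{n}0.npy",d)
    m=camera_model(n); print(n,np.round(m["intrinsics"],1).tolist(),np.round(m["cam_to_world"],3).tolist())
print(bot.get_state())
E
```

```text
pics
scene [[367.4, 0.0, 258.8], [0.0, 367.4, 195.7], [0.0, 0.0, 1.0]] [[0.82, -0.314, 0.479, 0.198], [-0.572, -0.472, 0.671, -0.757], [0.015, -0.824, -0.566, 0.641], [0.0, 0.0, 0.0, 1.0]]
top [[409.5, 0.0, 257.1], [0.0, 409.5, 191.6], [0.0, 0.0, 1.0]] [[-0.02, -0.996, 0.089, 0.513], [-1.0, 0.02, -0.002, -0.195], [0.001, -0.089, -0.996, 1.081], [0.0, 0.0, 0.0, 1.0]]
{'time': 0.1, 'qpos': array([ 1.06546962e+00,  2.07339760e-01,  1.54276858e+00, -2.97647755e-06,
        1.39347222e+00, -1.50498353e-01]), 'qd': array([-0.00011974, -0.00129607, -0.00218122, -0.00089058, -0.00066179,
        0.00066642]), 'joint_efforts': array([-1.54442525e-03, -3.71869075e+01, -2.82289445e+01,  6.98999036e-02,
        3.10982752e-02, -5.22805044e-05]), 'tcp_pos': array([0.19943895, 0.53855593, 0.20442424]), 'tool_rot': array([-3.18732198e-04,  1.76484587e-01,  9.84302902e-01, -9.41460246e-04]), 'contact_force': array([ 0.9668826 , -0.38536843, -1.44578857]), 'moment': array([ 0.01528921, -0.00421582, -0.00173982]), 'gripper_width': 0.09419989386080589}
```

View pics/scene0.png

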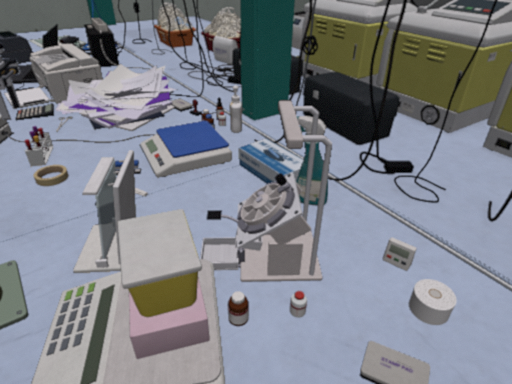

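View pics/top0.png

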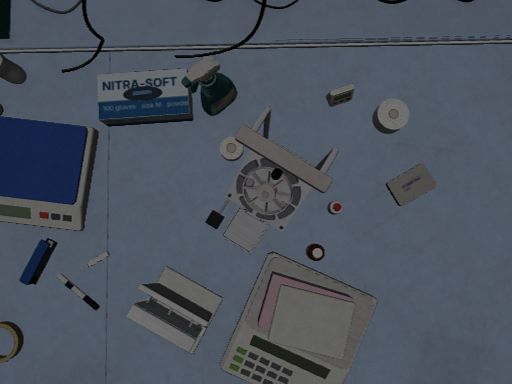

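The dispenser is in the top view around (268,190), yawed, with the knob at (276,174), the paddle at (214,219) and the tray at (245,229). I'll zoom in on it.

```bash
python3 - <<'E'
import cv2
a=cv2.imread("pics/top0.png")[95:265,180:350]; cv2.imwrite("pics/top0z.png",cv2.resize(a,(595,595),interpolation=cv2.INTER_CUBIC)*1)
a=cv2.imread("pics/scene0.png")[90:330,190:350]; cv2.imwrite("pics/scene0z.png",cv2.resize(a,(400,600),interpolation=cv2.INTER_CUBIC))
E
```

```text
(no output)
```

View pics/top0z.png

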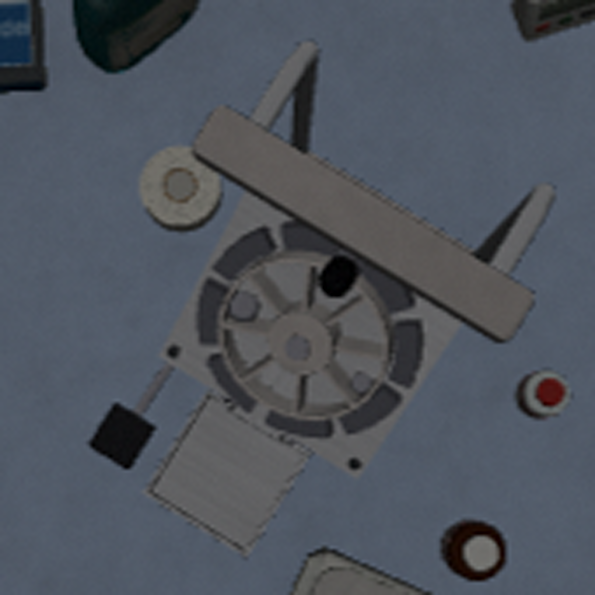

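View pics/scene0z.png

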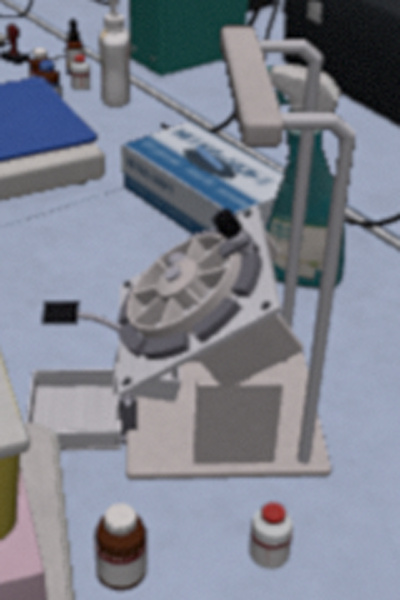

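The ball at the left pocket (zoom 243,305) looks larger than the one on the right (360,382). I'll check that with depth and measure the poses.

```bash
cat > h.py <<'E'
from plant import bot,camera,camera_model
import cv2,numpy as np
def pts(n,d):
    m=camera_model(n);K=np.array(m["intrinsics"]);T=np.array(m["cam_to_world"])
    v,u=np.mgrid[:384,:512]
    c=np.stack([(u-K[0,2])/K[0,0]*d,(v-K[1,2])/K[1,1]*d,d],-1)
    return c@T[:3,:3].T+T[:3,3]
def w2p(n,P):
    m=camera_model(n);K=np.array(m["intrinsics"]);T=np.array(m["cam_to_world"])
    c=(np.atleast_2d(P)-T[:3,3])@T[:3,:3]; q=c@K.T; return q[:,:2]/q[:,2:]
E
python3 - <<'E'
from h import *
p=cv2.imread("pics/top0.png");d=np.load("pics/top0.npy");X=pts("top",d)
hsv=cv2.cvtColor(p,cv2.COLOR_BGR2HSV)
for (u,v,nm) in[(265,194,"hub"),(276,173,"knob"),(249,182,"ballL"),(283,204,"ballR"),(214,219,"paddle"),(245,229,"tray"),(231,148,"white thing"),(392,115,"roll"),(335,207,"smallb"),(317,252,"reag"),(283,158,"bar"),(160,320,"dev"),(310,320,"stack"),(215,85,"spray"),(145,95,"nitra")]:
    print(nm,np.round(X[v,u],3))
# dark masks: paddle & knob
m=((p.max(2)<25)&(np.arange(512)[None]>190)&(np.arange(512)[None]<345)&(np.arange(384)[:,None]>100)&(np.arange(384)[:,None]<270)).astype(np.uint8)
n,l,s,c=cv2.connectedComponentsWithStats(m)
for i in range(1,n):
    if s[i,4]>15: print(s[i],c[i],np.round(np.median(X[l==i],0),3))
# plate normal fit: points with height on plate
Z=X[...,2]
bar=(Z>0.335)&(Z<0.38)
r=cv2.minAreaRect(np.argwhere(bar)[:,::-1].astype(np.float32));print("bar",r,bar.sum())
P=X[bar];r=cv2.minAreaRect((P[:,:2]*1000).astype(np.float32));print(r,np.median(P[:,2]))
pad=(l==0)
E
```

```text
hub [ 0.588 -0.215  0.177]
knob [ 0.626 -0.237  0.238]
ballL [ 0.617 -0.179  0.163]
ballR [ 0.566 -0.255  0.158]
paddle [ 0.538 -0.09   0.075]
tray [ 0.512 -0.164  0.004]
white thing [ 0.722 -0.132  0.031]
roll [ 0.796 -0.548  0.049]
smallb [ 0.562 -0.392  0.056]
reag [ 0.452 -0.341  0.069]
bar [ 0.635 -0.244  0.367]
dev [0.33  0.007 0.224]
stack [ 0.328 -0.298  0.243]
spray [ 0.839 -0.106  0.175]
nitra [0.855 0.082 0.068]
[202 101  23  14 134] [209.26865672 106.32835821] [ 0.824 -0.079  0.063]
[271 168  11  12  91] [276.27472527 173.51648352] [ 0.626 -0.237  0.234]
[206 211  18  18 178] [214.30337079 219.29775281] [ 0.537 -0.091  0.077]
[307 245  11  16  35] [310.48571429 252.94285714] [ 0.448 -0.326  0.05 ]
bar ((290.45587158203125, 146.5735321044922), (107.0151138305664, 46.13311767578125), 30.963754653930664) 2252
((658.8356323242188, -259.0013122558594), (190.01666259765625, 85.27751922607422), 57.373538970947266) 0.3659096806784743
```

```bash
cat >> h.py <<'E'
def frame(yaw,C):
    c,s=np.cos(yaw),np.sin(yaw);a=np.radians(35)
    ez=np.array([-np.sin(a)*c,-np.sin(a)*s,np.cos(a)]);ex=np.array([np.cos(a)*c,np.cos(a)*s,np.sin(a)]);ey=np.cross(ez,ex)
    return np.stack([ex,ey,ez],1)
E
python3 - <<'E'
from h import *
p=cv2.imread("pics/top0.png");d=np.load("pics/top0.npy");X=pts("top",d);Z=X[...,2]
bar=((Z>0.362)&(Z<0.372)).astype(np.uint8)
bar=cv2.morphologyEx(bar,cv2.MORPH_OPEN,np.ones((7,7)))
r=cv2.minAreaRect((X[bar>0][:,:2]*1000).astype(np.float32));print("bar",r)
yaw=np.radians(r[2]-90 if r[2]>45 else r[2]);print(np.degrees(yaw))
# tray edge
box=(X[...,0]>.42)&(X[...,0]<.60)&(X[...,1]>-.24)&(X[...,1]<-.1)&(Z>-.003)&(Z<.03)
hsv=cv2.cvtColor(p,cv2.COLOR_BGR2HSV)
print(hsv[229,245],hsv[245,225])
t=(box&(hsv[...,1]<75)).astype(np.uint8);t=cv2.morphologyEx(t,cv2.MORPH_OPEN,np.ones((5,5)))
Q=X[t>0];r=cv2.minAreaRect((Q[:,:2]*1000).astype(np.float32));print("tray",r)
# paddle
pm=((p.max(2)<25)&(abs(Z-.077)<.01)&(X[...,0]<.6)&(X[...,1]>-.13)).astype(np.uint8)
print("paddle",cv2.minAreaRect((X[pm>0][:,:2]*1000).astype(np.float32)))
C=np.array([.607,-.225,.15])
for it in range(3):
    R=frame(yaw,C);L=(X-C)@R
    rr=np.hypot(L[...,0],L[...,1])
    plate=(rr>.075)&(rr<.11)&(abs(L[...,2])<.006)&(abs(L[...,1])<.08)&(abs(L[...,0])<.08)
    print("plate h",np.median(L[plate][:,2]),plate.sum())
    q=L[plate];A=np.c_[q[:,:2],np.ones(len(q))];print("tilt",np.linalg.lstsq(A,q[:,2],rcond=None)[0])
    w=(abs(L[...,2]-.010)<.003)&(rr<.085)&(rr>.055)   # ring top
    w=w.astype(np.uint8)
    q=L[(w>0)][:,:2]
    # outer boundary: max radius per angle
    th=np.arctan2(q[:,1],q[:,0]);rad=np.hypot(q[:,0],q[:,1])
    B=[]
    for k in range(72):
        s=(np.abs(((th-(k*5-180)*np.pi/180)+np.pi)%(2*np.pi)-np.pi)<.044)
        if s.sum()>2: B.append(q[s][rad[s].argmax()])
    B=np.array(B);A=np.c_[2*B,np.ones(len(B))];s=np.linalg.lstsq(A,(B**2).sum(1),rcond=None)[0]
    print("ring outer",s[:2],np.sqrt(s[2]+s[0]**2+s[1]**2),len(B))
    wt=(abs(L[...,2]-.020)<.003)&(rr<.062)
    q=L[wt][:,:2];c,rad_=cv2.minEnclosingCircle((q*1000).astype(np.float32));print("wheel",c,rad_)
    C=C+R@np.array([s[0],s[1],0]);C[2]=.15 if 0 else C[2];print(C)
# balls heights
R=frame(yaw,C);L=(X-C)@R
for y in(.044,-.044):
    s=np.hypot(L[...,0],L[...,1]-y)<.010
    print(y,np.round(np.percentile(L[s][:,2],[5,50,75,90,97,100]),4))
k=(p.max(2)<25)&(L[...,2]>.05)&(L[...,2]<.062)
print("knob",L[k].mean(0),k.sum())
E
```

```text
bar ((636.111572265625, -244.33531188964844), (189.0339813232422, 30.184303283691406), 57.28795623779297)
-32.71204376220703
[135   5 101] [108  55 106]
tray ((498.0939636230469, -170.75848388671875), (138.82733154296875, 157.01979064941406), 87.94969940185547)
paddle ((570.3207397460938, 69.28172302246094), (367.9486083984375, 39.36074447631836), 78.11077880859375)
plate h 0.0026706366532679433 660
tilt [ 0.0009     -0.00129594  0.00265263]
ring outer [-0.0042477  -0.00041284] 0.0730067445836864 65
wheel (-3.6718955039978027, -0.7109967470169067) 57.855979919433594
[ 0.60384925 -0.22346698  0.14756362]
plate h 0.0026432795850784467 776
tilt [ 0.00201211 -0.00141815  0.00264966]
ring outer [-0.00056121 -0.00022258] 0.0736899122862822 62
wheel (0.575801432132721, -0.2981514036655426) 57.855979919433594
[ 0.60334216 -0.22340581  0.14724173]
plate h 0.002643279585078411 784
tilt [ 0.00214686 -0.00144806  0.00264828]
ring outer [ 7.62544567e-06 -9.38315627e-06] 0.07369602289634533 62
wheel (1.1370069980621338, -0.07557754963636398) 57.855979919433594
[ 0.60334234 -0.22341709  0.1472461 ]
0.044 [0.0011 0.0169 0.0198 0.0212 0.0224 0.0242]
-0.044 [0.0011 0.0028 0.0126 0.0145 0.0171 0.0199]
knob [0.06539148 0.00514542 0.05777791] 75
```

```bash
cat >> h.py <<'E'
yaw=np.radians(-32.7);C=np.array([.602,-.2227,.1497]);R=frame(yaw,C)
E
python3 - <<'E'
from h import *
for n in("top","scene"):
    q=w2p(n,C+np.array([[.067,0,.045],[.067,0,.056],[0,0,.02],[.044,0,.02]])@R.T);print(n,q.round(1).tolist())
    p=cv2.imread(f"pics/{n}0.png");m=(p.max(2)<(25 if n=="top" else 45)).astype(np.uint8)
    k,l,s,c=cv2.connectedComponentsWithStats(m)
    for i in range(1,k):
        if s[i,4]>15 and np.hypot(*(c[i]-q[0]))<30:print(s[i],c[i])
    # knob centroid
    cyl=[]
    for z in(.034,.056):
        for a in np.arange(0,6.28,.2): cyl.append(C+R@np.array([.067+.01*np.cos(a),.01*np.sin(a),z]))
    h=cv2.convexHull(w2p(n,np.array(cyl)).astype(np.float32));M=cv2.moments(h);print("pred",M["m10"]/M["m00"],M["m01"]/M["m00"],M["m00"])
    for P in[C]: pass
from h import *
c,s=np.cos(yaw),np.sin(yaw);Rd=np.array([[c,-s,0],[s,c,0],[0,0,1]]);O=np.array([C[0],C[1],0])
d=np.load("pics/top0.npy");X=pts("top",d);p=cv2.imread("pics/top0.png")
pm=(p.max(2)<25)&(abs(X[...,2]-.077)<.008)&(X[...,1]>-.13)&(X[...,1]<-.05)&(X[...,0]<.6)
m=(X[pm][:,:2]*1000).astype(np.float32);r=cv2.minAreaRect(m);print(r,pm.sum());print("paddle in disp",(np.array([*np.array(r[0])/1000,.077])-O)@Rd)
L=(X-O)@Rd
for nm,b in(("L",0),):
    # tray walls
    t=(abs(L[...,2]-.025)<.006)&(L[...,0]<-.075)&(L[...,0]>-.25)&(abs(L[...,1])<.09);print("tray wall",np.percentile(L[t],[3,97],axis=0).round(3))
# bystanders and obstacles in the dispenser frame
for (u,v) in[(231,148),(335,207),(317,252),(392,115),(160,320),(310,320),(215,85)]:print(u,v,X[v,u].round(3),L[v,u].round(3))
E
```

```text
top [[276.4, 173.7], [275.0, 175.7], [265.7, 192.5], [274.6, 177.5]]
[271 168  11  12  91] [276.27472527 173.51648352]
pred 276.3227694110725 173.79356478466266 107.88115292461589
scene [[281.1, 178.7], [278.4, 175.2], [261.7, 201.3], [278.3, 191.8]]
[276 174  10  11  71] [280.3943662  179.32394366]
pred 281.13105362915115 178.73123738990975 116.79432197334245
((536.9080200195312, -91.31556701660156), (31.884218215942383, 33.063758850097656), 58.06361770629883) 177
paddle in disp [-0.12575477  0.0753961   0.077     ]
tray wall [[-0.156 -0.086  0.021]
 [-0.08   0.045  0.028]]
231 148 [ 0.722 -0.132  0.031] [0.052 0.141 0.031]
335 207 [ 0.562 -0.392  0.056] [ 0.058 -0.164  0.056]
317 252 [ 0.452 -0.341  0.069] [-0.062 -0.181  0.069]
392 115 [ 0.796 -0.548  0.049] [ 0.34  -0.169  0.049]
160 320 [0.33  0.007 0.224] [-0.353  0.046  0.224]
310 320 [ 0.328 -0.298  0.243] [-0.19  -0.211  0.243]
215 85 [ 0.839 -0.106  0.175] [0.137 0.226 0.175]
```

```bash
python3 - <<'E'
from h import *
for n in("top","scene"):
    X=pts(n,np.load(f"pics/{n}0.npy")) 
    d=np.load(f"pics/{n}0.npy");V=X[(d>0)]
    V=V[(V[:,0]>.0)&(V[:,0]<1.2)&(abs(V[:,1])<.9)]
    H={}
    print(n,"max z per 10cm cell (rows x 0..1.1, cols y .8..-.8)")
    for i in range(0,12):
        print(i,[int(1000*V[(V[:,0]//.1==i)&(V[:,1]//.1==j)][:,2].max()) if ((V[:,0]//.1==i)&(V[:,1]//.1==j)).any() else -1 for j in range(7,-9,-1)])
X=pts("top",np.load("pics/top0.npy"))
m=(X[...,2]>.08)&(X[...,0]<.47)
k,l,s,c=cv2.connectedComponentsWithStats(m.astype(np.uint8))
for i in range(1,k):
    if s[i,4]>40:
        P=X[l==i];print(P.min(0).round(3),P.max(0).round(3),cv2.boxPoints(cv2.minAreaRect((P[:,:2]*1000).astype(np.float32))).round().tolist())
E
```

```text
top max z per 10cm cell (rows x 0..1.1, cols y .8..-.8)
0 [-1, -1, -1, -1, -1, -1, -1, -1, -1, -1, -1, -1, -1, -1, -1, -1]
1 [-1, -1, -1, 26, 5, 5, 6, 6, 35, 65, 74, 88, 87, 5, 6, 6]
2 [-1, -1, -1, 29, 6, 6, 5, 224, 225, 147, 248, 248, 90, 7, 6, 6]
3 [-1, -1, -1, 39, 43, 19, 6, 239, 239, 147, 248, 248, 147, 5, 6, 7]
4 [-1, -1, -1, 38, 45, 17, 11, 237, 6, 58, 148, 88, 8, 7, 6, 6]
5 [-1, -1, -1, 52, 76, 76, 6, 6, 80, 170, 370, 369, 57, 24, 24, 6]
6 [-1, -1, -1, 77, 78, 77, 5, 6, 5, 369, 370, 369, 5, 26, 26, 7]
7 [-1, -1, -1, 77, 77, 77, 71, 73, 6, 362, 364, 11, 6, 56, 6, 6]
8 [-1, -1, -1, 76, 69, 69, 87, 86, 263, 258, 6, 63, 64, 56, 6, 6]
9 [-1, -1, -1, 113, 10, 70, 259, 72, 72, 199, 327, 7, 5, 5, 7, 7]
10 [-1, -1, -1, 63, 17, 17, 249, 17, 18, 19, 17, 19, 18, 202, 18, 19]
11 [-1, -1, -1, 62, 27, 22, 17, 17, 26, 24, 28, 20, 17, 17, 18, 22]
scene max z per 10cm cell (rows x 0..1.1, cols y .8..-.8)
0 [-1, -1, 1, 2, 3, 2, 3, 21, 24, 2, 43, -1, -1, -1, -1, -1]
1 [5, 59, 90, 333, 4, 3, 3, 3, 33, 64, 74, 85, -1, -1, -1, -1]
2 [91, 345, 400, 344, 4, 3, 17, 222, 223, 85, 245, 245, 87, -1, -1, -1]
3 [8, 6, 4, 3, 2, 13, 1, 238, 238, -1, 245, 245, 146, -1, -1, -1]
4 [167, 113, 3, 2, 43, 13, 12, 234, 3, 26, 86, 86, 2, 2, -1, -1]
5 [147, 177, 4, 74, 75, 75, 3, 3, 78, 170, 367, 367, 56, 21, 22, -1]
6 [166, 161, 6, 77, 76, 75, 3, 3, 3, 367, 367, 366, 3, 23, 22, -1]
7 [194, 123, -1, 75, 76, 76, 70, 69, -1, 1, 361, 3, 2, 51, 2, 1]
8 [107, 67, 73, 72, 2, 70, 88, 85, 261, 256, 2, 60, 60, 51, 2, 0]
9 [8, 7, 101, 179, 8, 69, 509, 70, 35, 203, 548, 3, 2, 2, 2, -1]
10 [16, 15, 469, 473, 16, 14, 509, 14, 14, 15, 14, 14, 13, 220, 13, -1]
11 [279, -1, -1, 469, 336, 487, 15, 512, 512, 42, 412, 545, 80, 14, -1, -1]
[ 0.181 -0.469  0.08 ] [ 0.443 -0.165  0.249] [[173.0, -401.0], [337.0, -477.0], [451.0, -233.0], [288.0, -156.0]]
[ 0.266 -0.092  0.08 ] [0.405 0.076 0.24 ] [[261.0, -55.0], [328.0, -94.0], [408.0, 44.0], [341.0, 83.0]]
```

```bash
cat >> h.py <<'E'
from scipy.spatial.transform import Rotation as Rot
def tool():
    s=bot.get_state();q=s["tool_rot"];return s,np.array(s["tcp_pos"]),Rot.from_quat([q[1],q[2],q[3],q[0]]).as_matrix()
def rel(*targets):
    s,p,T=tool()
    for t in targets: print("rel mm",((np.array(t)-p)@T*1000).round(1))
def show():
    s,p,T=tool();print("t",round(s["time"],2),"p",p.round(4),"z",T[:,2].round(3),"y",T[:,1].round(3),"q",np.round(s["qpos"],3),"F",np.round(s["contact_force"],1),"w",round(s["gripper_width"],4))
    L=(p-C)@R;print("plate frame tcp mm",(L*1000).round(1),"tool z in plate",(T[:,2]@R).round(3),"y",(T[:,1]@R).round(3))
E
python3 -m inch '[[[0,0,-60,0,1],[0,0,-120,0,1],[0,0,-180,0,1],[0,0,-240,0,1],[0,0,-300,0,1]]]'; python3 -c "
from h import *
show();rel((.5,.3,.5),(.6,-.1,.5),(.5,-.32,.55))"
```

```text
time: 0.72
tcp_pos: [0.1995, 0.5387, 0.5059]
tool_rot: [-0.0, 0.176, 0.984, -0.001]
contact_force: [-0.2, 0.6, 0.9]
gripper_width: 0.0941
t 0.72 p [0.1995 0.5387 0.5059] z [-0.001 -0.002 -1.   ] y [ 0.347  0.938 -0.003] q [ 1.066  0.163  0.991 -0.     1.99  -0.15 ] F [-0.2  0.6  0.9] w 0.0941
plate frame tcp mm [-410.1  423.3  722. ] tool z in plate [-0.573 -0.003 -0.819] y [-0.177  0.977  0.121]
rel mm [-364.7 -119.4    6. ]
rel mm [-597.5 -459.8    6.8]
rel mm [-580.1 -700.9  -42.5]
```

```bash
python3 -m inch '[[[-60,-20,0,3,1],[-120,-40,0,6,1],[-180,-60,0,9,1],[-240,-85,0,12,1],[-300,-110,0,12.4,1]]]'; python3 -c "
from h import *
show();rel((.6,0.1,.5),(.6,-.15,.5),(.5,-.32,.55))"
```

```text
time: 1.35
tcp_pos: [0.4384, 0.3348, 0.5054]
tool_rot: [-0.001, 0.282, 0.959, -0.002]
contact_force: [0.3, 1.4, 1.0]
gripper_width: 0.0939
t 1.35 p [0.4384 0.3348 0.5054] z [-0.002 -0.003 -1.   ] y [ 0.541  0.841 -0.003] q [ 4.960e-01  1.100e-01  1.051e+00 -1.000e-03  1.983e+00 -5.040e-01] F [0.3 1.4 1. ] w 0.0939
plate frame tcp mm [-155.5  380.7  543.1] tool z in plate [-0.574 -0.003 -0.819] y [-0.001  1.    -0.003]
rel mm [-262.9 -110.     5.7]
rel mm [-398.2 -320.3    6.3]
rel mm [-406.  -517.5  -43. ]
```

```bash
python3 -c "
from h import *
s,p,T=tool();print(T.round(3))"
```

```text
[[-0.841  0.541 -0.002]
 [ 0.541  0.841 -0.003]
 [ 0.    -0.003 -1.   ]]
```

```bash
python3 -m inch '[[[-50,-32,0,0,1],[-105,-65,0,0,1],[-158,-97,0,0,1],[-211,-130,0,0,1],[-264,-162,0,0,1]]]'; python3 -m inch '[[[-30,-50,-10,0,1],[-45,-105,-20,0,1],[-55,-160,-30,0,1],[-60,-215,-40,0,1],[-60,-270,-50,0,1]]]';python3 -c "
from h import *
show();rel((.5,-.32,.55),(.8,-.52,.55))"
```

```text
time: 1.98
tcp_pos: [0.5731, 0.0542, 0.5053]
tool_rot: [-0.001, 0.282, 0.959, -0.002]
contact_force: [0.5, 0.2, 0.6]
gripper_width: 0.0942
time: 2.6
tcp_pos: [0.4767, -0.2069, 0.5556]
tool_rot: [-0.002, 0.282, 0.959, -0.001]
contact_force: [0.0, -0.6, -1.0]
gripper_width: 0.094
t 2.6 p [ 0.4767 -0.2069  0.5556] z [-0.004 -0.002 -1.   ] y [ 0.541  0.841 -0.004] q [-0.574  0.069  0.994 -0.004  2.082 -1.575] F [ 0.  -0.6 -1. ] w 0.094
plate frame tcp mm [139.5 -54.4 397.9] tool z in plate [-0.576 -0.004 -0.818] y [-0.001  1.    -0.004]
rel mm [-80.8 -82.5   5.7]
rel mm [-441.3  -88.4    4.7]
```

```bash
python3 -m inch '[[[-60,0,0,0,1],[-120,0,0,0,1],[-180,0,0,0,1],[-240,0,0,0,1],[-300,0,0,0,1]]]';python3 -c "
from h import *
show()"; python3 -m inch '[[[-60,0,0,0,1],[-120,0,0,0,1]]]'; python3 -c "
from h import *
show()"
```

```text
time: 3.22
tcp_pos: [0.6806, -0.3441, 0.5102]
tool_rot: [0.009, 0.282, 0.959, -0.003]
contact_force: [-0.2, -0.8, 0.1]
gripper_width: 0.0942
t 3.23 p [ 0.6806 -0.3441  0.5102] z [ 0.017 -0.01  -1.   ] y [0.541 0.841 0.   ] q [-5.820e-01  7.010e-01  2.330e-01  1.000e-03  2.188e+00 -1.580e+00] F [-0.2 -0.8  0.1] w 0.0942
plate frame tcp mm [314.7 -59.7 219.7] tool z in plate [-0.557  0.    -0.83 ] y [ 0.001  1.    -0.001]
time: 3.48
tcp_pos: [0.7147, -0.3727, 0.4681]
tool_rot: [0.028, 0.282, 0.959, -0.006]
contact_force: [-0.7, 0.1, 0.2]
gripper_width: 0.0939
t 3.48 p [ 0.7147 -0.3727  0.4681] z [ 0.05  -0.027 -0.998] y [0.542 0.841 0.004] q [-0.59   0.759  0.229  0.006  2.097 -1.585] F [-0.7  0.1  0.2] w 0.0939
plate frame tcp mm [326.7 -65.4 159.9] tool z in plate [-0.526  0.004 -0.85 ] y [0.004 1.    0.003]
```

```bash
python3 -m inch '[[[-60,0,-30,0,1],[-120,0,-60,0,1],[-180,0,-90,0,1]]]'; python3 -c "
from h import *
show()"; python3 -m inch '[[[-60,0,-30,0,1],[-120,0,-60,0,1],[-180,0,-90,0,1]]]'; python3 -c "
from h import *
show()"
```

```text
time: 3.85
tcp_pos: [0.7259, -0.3897, 0.4697]
tool_rot: [0.053, 0.282, 0.958, -0.011]
contact_force: [-0.7, -0.7, 0.9]
gripper_width: 0.0941
t 3.85 p [ 0.7259 -0.3897  0.4697] z [ 0.095 -0.051 -0.994] y [0.541 0.841 0.008] q [-0.602  0.761  0.225  0.013  2.048 -1.594] F [-0.7 -0.7  0.9] w 0.0941
plate frame tcp mm [342.9 -73.6 150.6] tool z in plate [-0.482  0.008 -0.876] y [0.006 1.    0.006]
time: 4.22
tcp_pos: [0.7348, -0.4044, 0.4764]
tool_rot: [0.078, 0.281, 0.956, -0.017]
contact_force: [-0.1, -0.4, -0.3]
gripper_width: 0.0938
t 4.22 p [ 0.7348 -0.4044  0.4764] z [ 0.14  -0.077 -0.987] y [0.541 0.841 0.012] q [-0.614  0.755  0.226  0.02   2.001 -1.602] F [-0.1 -0.4 -0.3] w 0.0938
plate frame tcp mm [359.3 -81.2 147.2] tool z in plate [-0.435  0.011 -0.9  ] y [0.007 1.    0.009]
```

```bash
python3 -m inch '[[[-250,0,-60,0,1],[-250,0,-60,0,1],[-250,0,-60,0,1]]]'; python3 -c "
from h import *
show();print(bot.get_state()['qpos'][2])"
```

```text
time: 4.6
tcp_pos: [0.7561, -0.4267, 0.4606]
tool_rot: [0.103, 0.281, 0.954, -0.023]
contact_force: [-1.0, 0.4, 0.4]
gripper_width: 0.0941
t 4.6 p [ 0.7561 -0.4267  0.4606] z [ 0.184 -0.101 -0.978] y [0.54  0.841 0.015] q [-0.623  0.779  0.227  0.027  1.926 -1.61 ] F [-1.   0.4  0.4] w 0.0941
plate frame tcp mm [374.8 -88.5 117.1] tool z in plate [-0.389  0.014 -0.921] y [0.009 1.    0.012]
0.22676573955812449
```

```bash
python3 -m inch '[[[-250,40,-80,0,1],[-250,40,-80,0,1],[-250,40,-80,0,1],[-250,40,-80,0,1],[-250,40,-80,0,1]]]'; python3 -c "
from h import *
show();print(bot.get_state()['qpos'][2])"
```

```text
time: 5.22
tcp_pos: [0.7822, -0.4221, 0.4608]
tool_rot: [0.129, 0.28, 0.951, -0.028]
contact_force: [-0.0, 0.3, 0.9]
gripper_width: 0.0938
t 5.22 p [ 0.7822 -0.4221  0.4608] z [ 0.23  -0.126 -0.965] y [0.539 0.842 0.019] q [-0.602  0.784  0.226  0.028  1.867 -1.589] F [-0.   0.3  0.9] w 0.0938
plate frame tcp mm [390.9 -70.5 106.1] tool z in plate [-0.339  0.018 -0.941] y [0.01  1.    0.016]
0.226320219570074
```

```bash
for i in 1 2; do python3 -m inch '[[[-300,20,-120,0,1],[-300,20,-120,0,1]]]' >/dev/null; done; python3 -c "
from h import *
show();print(bot.get_state()['qpos'][2])"
```

```text
t 5.72 p [ 0.7976 -0.433   0.499 ] z [ 0.322 -0.176 -0.93 ] y [0.537 0.843 0.026] q [-0.607  0.751  0.225  0.04   1.791 -1.59 ] F [-0.7 -0.3 -0.1] w 0.0942
plate frame tcp mm [428.2 -71.3 126.6] tool z in plate [-0.233  0.026 -0.972] y [0.012 1.    0.023]
0.22528579149493028
```

```bash
python3 -m inch '[[[-300,20,-60,0,1],[-300,20,-60,0,1]]]' >/dev/null
python3 -m inch '[[[-300,20,-60,0,1],[-300,20,-60,0,1]]]' >/dev/null
python3 -m inch '[[[-300,20,-60,0,1],[-300,20,-60,0,1]]]' >/dev/null
python3 -c "
from h import *
show();print(bot.get_state()['qpos'][2])"
```

```text
t 6.47 p [ 0.8327 -0.4548  0.5361] z [ 0.451 -0.247 -0.858] y [0.533 0.845 0.037] q [-0.611  0.735  0.226  0.057  1.644 -1.59 ] F [-0.   0.1  0.3] w 0.0939
plate frame tcp mm [483.4 -70.7 133.3] tool z in plate [-0.072  0.036 -0.997] y [0.014 0.999 0.035]
0.2257572056116646
```

```bash
python3 -m inch '[[[-300,20,-60,0,1],[-300,20,-60,0,1]]]' >/dev/null
python3 -c "
from h import *
show();rel((.70,-.38,.50),C+R@[.067,0,.2],C+R@[.067,0,.12],C+R@[.067,0,.026]);s,p,T=tool();print(((C+R@[.067,0,.2])),(T.T@R).round(3))"
```

```text
t 6.72 p [ 0.8392 -0.4591  0.5581] z [ 0.492 -0.269 -0.828] y [0.531 0.846 0.04 ] q [-0.613  0.72   0.226  0.063  1.604 -1.59 ] F [-0.   0.7  0.6] w 0.094
plate frame tcp mm [502.4 -70.8 146.8] tool z in plate [-0.017  0.039 -0.999] y [0.014 0.999 0.039]
rel mm [164.9  -9.3 -41.7]
rel mm [437.1  66.5 -43.2]
rel mm [435.8  63.4  36.8]
rel mm [434.1  59.8 130.7]
[ 0.55165064 -0.19037629  0.35196003] [[-1.     0.014  0.017]
 [ 0.014  0.999  0.039]
 [-0.017  0.039 -0.999]]
```

```bash
python3 -m inch '[[[60,5,-25,0,0.5],[115,10,-55,0,0.5],[170,20,-90,0,0.5],[225,30,-105,0,0.5],[285,40,-105,0,0.5]]]' >/dev/null
python3 -c "
from h import *
show();rel(C+R@[.067,0,.24],C+R@[.067,0,.12],C+R@[.067,0,.06],C+R@[.067,0,.026])"
```

```text
t 7.35 p [ 0.6238 -0.2776  0.4999] z [ 0.496 -0.272 -0.824] y [0.531 0.847 0.04 ] q [-0.563 -0.052  1.349  0.037  1.244 -1.562] F [-0.2  0.4  0.6] w 0.0484
plate frame tcp mm [240.2 -34.4 259.3] tool z in plate [-0.01   0.039 -0.999] y [0.014 0.999 0.039]
rel mm [173.4  31.1  22.5]
rel mm [172.1  26.5 142.4]
rel mm [171.5  24.1 202.3]
rel mm [171.1  22.8 236.3]
```

```bash
python3 -m inch '[[[60,10,5,0,0.5],[120,20,10,0,0.5],[172,28,20,0,0.5],[172,27,80,0,0.5],[172,26,130,0,0.5]]]' >/dev/null
python3 - <<'E'
from h import *
show();rel(C+R@[.067,0,.12],C+R@[.067,0,.06],C+R@[.067,0,.026])
for n in("top","scene"):
    p,d=camera(n);u,v=w2p(n,C+R@[.067,0,.05])[0].astype(int);a=p[max(0,v-70):v+70,u-80:u+80,::-1];cv2.imwrite(f"pics/{n}1.png",cv2.resize(a,None,fx=3.5,fy=3.5,interpolation=cv2.INTER_CUBIC))
E
```

```text
t 7.97 p [ 0.5841 -0.2118  0.2973] z [ 0.499 -0.273 -0.822] y [0.53  0.847 0.04 ] q [-0.481 -0.139  1.833 -0.015  0.842 -1.473] F [-1.3  0.7 -0. ] w 0.0469
plate frame tcp mm [ 67.5  -0.5 133. ] tool z in plate [-0.007  0.04  -0.999] y [0.014 0.999 0.04 ]
rel mm [ 0.4 -0.  13. ]
rel mm [ 0.  -2.4 72.9]
rel mm [ -0.2  -3.8 106.9]
```

View pics/top1.png

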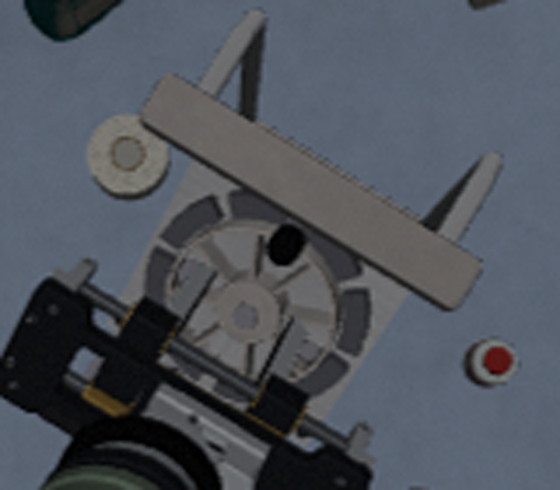

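View pics/scene1.png

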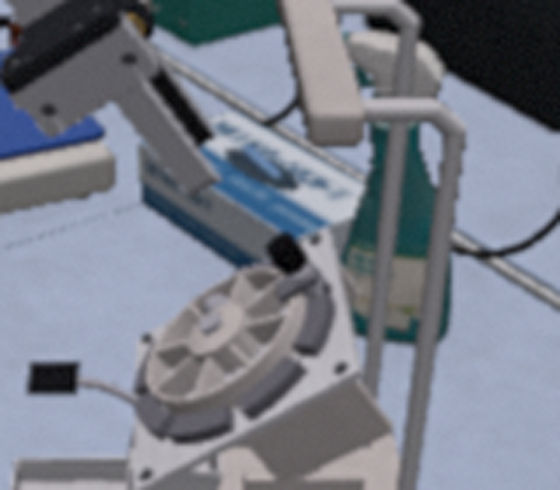

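The fingers straddle the knob's axis (zoomed top view: knob at 286,243, fingers on either side of it), and the tool is square to the plate within about 2°. I'll descend next.

```bash
python3 -m inch '[[[0,-1,40,0,0.5],[0,-2.5,75,0,0.5],[0,-3.5,95,0,0.5],[0,-3.7,105,0,0.5],[0,-3.7,105,0,0.5]]]' >/dev/null
python3 -c "
from h import *
show()"
python3 -m inch '[[[0,0,0,0,0],[0,0,0,0,0],[0,0,0,0,0],[0,0,0,0,0]]]' 25
python3 -c "
from h import *
show()"
```

```text
t 8.7 p [ 0.6313 -0.2428  0.2034] z [ 0.489 -0.269 -0.83 ] y [0.532 0.846 0.039] q [-0.492  0.082  1.815 -0.009  0.653 -1.484] F [-0.8 -0.3  0.6] w 0.0471
plate frame tcp mm [59.9 -1.  23.6] tool z in plate [-0.02   0.038 -0.999] y [0.015 0.999 0.038]
time: 9.2
tcp_pos: [0.6325, -0.2417, 0.2049]
tool_rot: [0.286, 0.27, 0.917, -0.062]
contact_force: [1.7, 5.0, 2.2]
gripper_width: 0.0193
t 9.2 p [ 0.6325 -0.2417  0.2049] z [ 0.492 -0.267 -0.829] y [0.531 0.847 0.042] q [-0.49   0.081  1.814 -0.007  0.653 -1.484] F [1.7 5.  2.2] w 0.0193
plate frame tcp mm [61.1  0.5 24.6] tool z in plate [-0.018  0.041 -0.999] y [0.015 0.999 0.04 ]
```

```bash
python3 -m inch '[[[0,0,0,0,0.5],[-3,0,0,0,0.5],[-6,0,0,0,0.5],[-6,0,0,0,0.5],[-6,0,0,0,0.5]]]' >/dev/null
python3 -c "
from h import *
show()
rel(C+R@[.067,0,.027])"
```

```text
t 9.82 p [ 0.6365 -0.2446  0.2081] z [ 0.491 -0.268 -0.829] y [0.531 0.846 0.042] q [-0.492  0.087  1.799 -0.006  0.661 -1.486] F [-0.4  0.6 -0.1] w 0.047
plate frame tcp mm [67.   0.3 24.4] tool z in plate [-0.018  0.04  -0.999] y [0.015 0.999 0.04 ]
rel mm [ 0.  -0.2 -2.6]
```

```bash
python3 -m inch '[[[0,0,-2,0,0.2],[0,0,-2,0,0],[0,0,-2,0,0],[0,0,-2,0,0]]]' 35 >/dev/null
python3 -c "
from h import *
show()"
python3 -m inch '[[[0,0,-5,0,0],[0,0,-10,0,0],[0,0,-12,0,0],[0,0,-12,0,0]]]' 
python3 -c "
from h import *
show()"
```

```text
t 10.32 p [ 0.6357 -0.2437  0.2098] z [ 0.492 -0.267 -0.829] y [0.531 0.847 0.042] q [-0.491  0.083  1.8   -0.006  0.665 -1.486] F [-0.4  3.2  0.2] w 0.0196
plate frame tcp mm [67.   0.6 26.5] tool z in plate [-0.018  0.041 -0.999] y [0.015 0.999 0.041]
time: 10.82
tcp_pos: [0.6296, -0.2404, 0.2194]
tool_rot: [0.286, 0.27, 0.917, -0.061]
contact_force: [5.4, -1.9, -5.2]
gripper_width: 0.019
t 10.82 p [ 0.6296 -0.2404  0.2194] z [ 0.492 -0.267 -0.829] y [0.531 0.846 0.042] q [-0.491  0.058  1.806 -0.006  0.685 -1.486] F [ 5.4 -1.9 -5.2] w 0.019
plate frame tcp mm [66.9  0.  38.3] tool z in plate [-0.018  0.041 -0.999] y [0.016 0.999 0.041]
```

```bash
python3 - <<'E'
from h import *
s,p,T=tool()
for th in range(9,50,9):
    a=np.radians(th);print(th,((R@[.067*(np.cos(a)-1),.067*np.sin(a),0])@T*1000).round(1))
E
```

```text
9 [ 1.  10.5  0.4]
18 [ 3.6 20.6  0.9]
27 [ 7.7 30.3  1.4]
36 [13.4 39.1  1.8]
45 [20.3 47.   2.3]
```

```bash
python3 -m inch '[[[1,10.5,0.4,-7,0],[3.6,20.6,0.9,-14,0],[7.7,30.3,1.4,-21,0],[13.4,39.1,1.8,-28,0],[20.3,47,2.3,-35,0]]]'
python3 - <<'E'
from h import *
show()
s,p,T=tool();L=(p-C)@R;print("theta",np.degrees(np.arctan2(L[1],L[0])),np.hypot(L[0],L[1]))
for th in (54,63,72,81,90):
    a=np.radians(th);print(th,((C+R@[.067*np.cos(a),.067*np.sin(a),.0378]-p)@T*1000).round(1))
E
```

```text
time: 11.45
tcp_pos: [0.6431, -0.1932, 0.2099]
tool_rot: [0.256, -0.02, 0.955, -0.147]
contact_force: [5.1, -4.0, -4.4]
gripper_width: 0.0195
t 11.45 p [ 0.6431 -0.1932  0.2099] z [ 0.495 -0.27  -0.826] y [ 0.036  0.956 -0.291] q [-0.389  0.068  1.818 -0.101  0.662 -1.941] F [ 5.1 -4.  -4.4] w 0.0195
plate frame tcp mm [49.8 47.  38.6] tool z in plate [-0.013  0.04  -0.999] y [-0.565  0.824  0.041]
theta 43.34186082951095 0.0685006695590762
54 [ 4.6 11.8  1.2]
63 [ 8.9 21.4  1.6]
72 [14.6 30.2  1.9]
81 [21.6 38.   2.1]
90 [29.8 44.6  2.3]
```

```bash
python3 -m inch '[[[4.6,11.8,1.2,-5,0],[8.9,21.4,1.4,-11,0],[14.6,30.2,1.6,-17,0],[21.6,38,1.8,-23,0],[29.8,44.6,2,-28,0]]]'
python3 - <<'E'
from h import *
show()
s,p,T=tool();L=(p-C)@R;print("theta",np.degrees(np.arctan2(L[1],L[0])),np.hypot(L[0],L[1]))
print(((C+R@[0,.067,.038]-p)@T*1000).round(1))
for n in("top","scene"):
    p,d=camera(n);u,v=w2p(n,C+R@[.0,.0,.05])[0].astype(int);a=p[max(0,v-70):v+70,u-80:u+80,::-1];cv2.imwrite(f"pics/{n}2.png",cv2.resize(a,None,fx=3.5,fy=3.5,interpolation=cv2.INTER_CUBIC))
E
```

```text
time: 12.08
tcp_pos: [0.6221, -0.1545, 0.1831]
tool_rot: [0.215, -0.252, 0.921, -0.206]
contact_force: [7.2, 2.6, -4.8]
gripper_width: 0.0195
t 12.07 p [ 0.6221 -0.1545  0.1831] z [ 0.5   -0.27  -0.823] y [-0.376  0.788 -0.488] q [-0.327  0.04   1.911 -0.17   0.599 -2.321] F [ 7.2  2.6 -4.8] w 0.0195
plate frame tcp mm [ 2.8 68.3 38.8] tool z in plate [-0.007  0.043 -0.999] y [-0.888  0.46   0.026]
theta 87.65177907039492 0.06834456225412609
[2.5 1.9 0.7]
```

View pics/top2.png

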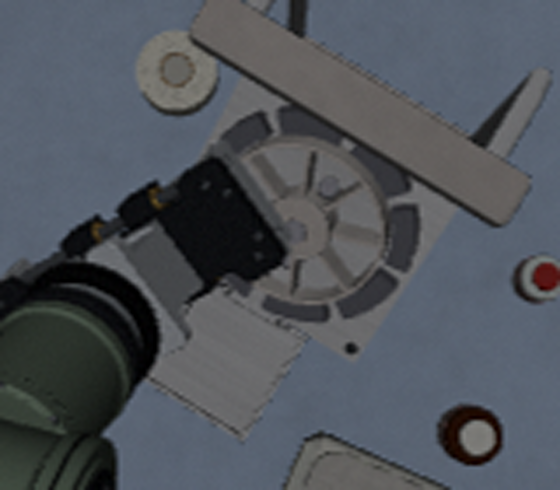

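View pics/scene2.png

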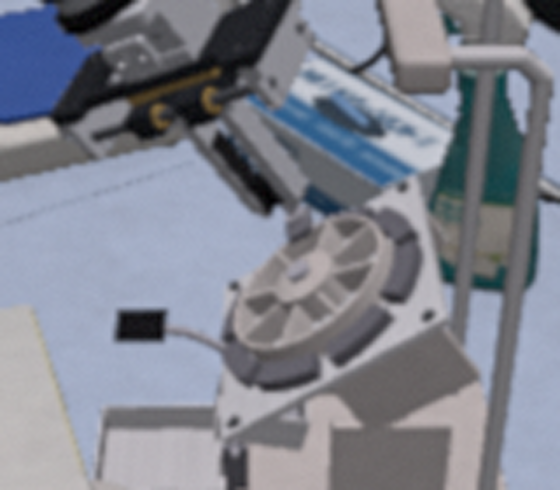

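```bash
python3 -m inch '[[[2.7,0.8,0.3,0,0],[2.7,0.8,0.3,0,0]]]'
python3 - <<'E'
from h import *
show()
s,p,T=tool();print(((C+R@[0,.067,.030]-p)@T*1000).round(1),((C+R@[0,.067,.027]-p)@T*1000).round(1))
E
```

```text
time: 12.42
tcp_pos: [0.6196, -0.1529, 0.1804]
tool_rot: [0.216, -0.252, 0.921, -0.204]
contact_force: [9.0, 3.6, -5.4]
gripper_width: 0.0191
t 12.43 p [ 0.6196 -0.1529  0.1804] z [ 0.5   -0.267 -0.824] y [-0.376  0.79  -0.484] q [-0.328  0.038  1.919 -0.164  0.594 -2.325] F [ 9.   3.6 -5.4] w 0.0191
plate frame tcp mm [-1.1 68.2 38.3] tool z in plate [-0.009  0.046 -0.999] y [-0.887  0.462  0.03 ]
[ 0.9 -1.8  8.2] [ 1.  -1.9 11.2]
```

```bash
python3 -m inch '[[[-0.5,-1,2,0,0],[-0.5,-1,4,0,0],[-0.5,-1,6,0,0]]]'
python3 - <<'E'
from h import *
show()
E
```

```text
time: 12.8
tcp_pos: [0.6233, -0.1549, 0.1758]
tool_rot: [0.216, -0.252, 0.921, -0.204]
contact_force: [4.6, 0.6, -4.5]
gripper_width: 0.0193
t 12.8 p [ 0.6233 -0.1549  0.1758] z [ 0.5   -0.267 -0.824] y [-0.376  0.79  -0.484] q [-0.33   0.053  1.914 -0.164  0.584 -2.325] F [ 4.6  0.6 -4.5] w 0.0193
plate frame tcp mm [-0.4 68.5 32.1] tool z in plate [-0.01   0.046 -0.999] y [-0.887  0.462  0.03 ]
```

```bash
python3 -m inch '[[[0,0,2,0,0],[0,0,4,0,0],[0,0,5,0,0.25],[0,0,5,0,0.4],[0,0,5,0,0.4]]]'
python3 - <<'E'
from h import *
show()
E
python3 -m inch '[[[0,0,-20,0,0.5],[0,0,-60,0,0.5],[0,0,-110,0,0.5],[0,0,-150,0,0.5]]]'
python3 - <<'E'
from h import *
show()
for n in("top","scene"):
    p,d=camera(n);np.save(f"pics/{n}3.npy",d);cv2.imwrite(f"pics/{n}3f.png",p[...,::-1]);u,v=w2p(n,C+R@[.0,.0,.05])[0].astype(int);a=p[max(0,v-70):v+70,u-80:u+80,::-1];cv2.imwrite(f"pics/{n}3.png",cv2.resize(a,None,fx=3.5,fy=3.5,interpolation=cv2.INTER_CUBIC))
E
```

```text
time: 13.42
tcp_pos: [0.626, -0.1566, 0.1722]
tool_rot: [0.216, -0.252, 0.921, -0.204]
contact_force: [0.4, -0.0, 0.2]
gripper_width: 0.0367
t 13.43 p [ 0.626  -0.1566  0.1722] z [ 0.501 -0.267 -0.823] y [-0.376  0.79  -0.485] q [-0.331  0.064  1.911 -0.166  0.575 -2.324] F [ 0.4 -0.   0.2] w 0.0367
plate frame tcp mm [ 0.2 68.6 27.4] tool z in plate [-0.009  0.046 -0.999] y [-0.886  0.462  0.029]
time: 13.92
tcp_pos: [0.5503, -0.1164, 0.298]
tool_rot: [0.217, -0.252, 0.921, -0.205]
contact_force: [0.2, -0.4, 0.5]
gripper_width: 0.0471
t 13.93 p [ 0.5503 -0.1164  0.298 ] z [ 0.502 -0.268 -0.822] y [-0.374  0.79  -0.486] q [-0.295 -0.263  1.933 -0.144  0.88  -2.341] F [ 0.2 -0.4  0.5] w 0.0471
plate frame tcp mm [  2.4  61.5 179.4] tool z in plate [-0.007  0.046 -0.999] y [-0.886  0.462  0.027]
```

View pics/top3.png

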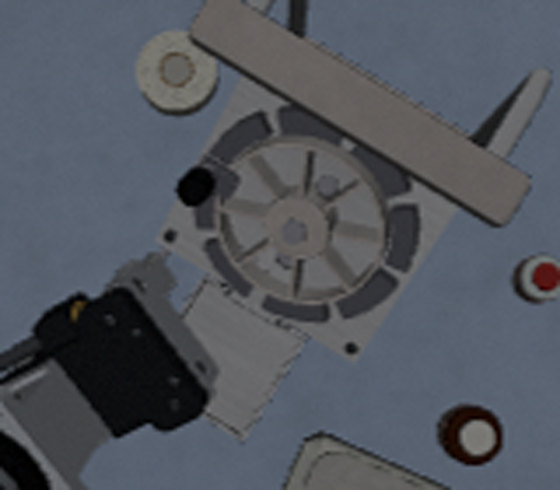

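View pics/scene3.png

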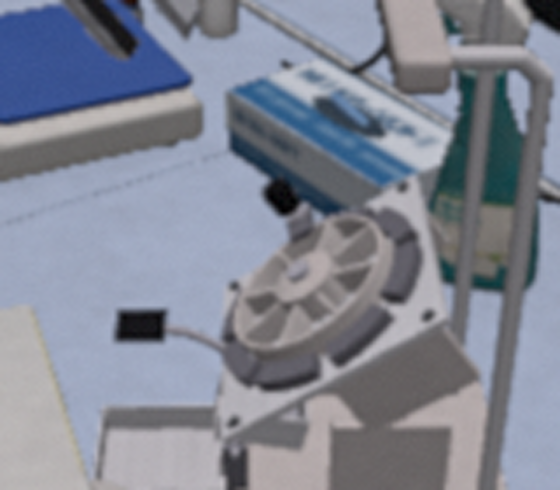

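```bash
python3 - <<'E'
from h import *
for n in("top","scene"):
    p=cv2.imread(f"pics/{n}3f.png");X=pts(n,np.load(f"pics/{n}3.npy"));L=(X-C)@R
    q=w2p(n,C+R@[0,.067,.045])[0];q2=w2p(n,C+R@[0,.067,.051])[0]
    m=((p.max(2)<(25 if n=="top" else 50))&(np.hypot(*np.moveaxis(np.mgrid[:384,:512][::-1]-q[:,None,None],0,0))<12)).astype(np.uint8)
    k,l,s,c=cv2.connectedComponentsWithStats(m)
    i=1+s[1:,4].argmax();print(n,q,q2,c[i],s[i],"knob pts plate frame",np.percentile(L[l==i],[5,50,95],axis=0).round(4).tolist())
    # any ball seen through the hole
    for nm,pp in(("drop",[-.042,0,0.01]),("small",[.044,0,.007])):
        sel=np.hypot(L[...,0]-pp[0],L[...,1]-pp[1])<.012
        print(nm,np.percentile(L[sel][:,2],[2,20,50,80,98]).round(3), np.percentile(X[sel][:,2],[2,20,50]).round(3))
E
```

```text
top [236.50136052 181.34065926] [235.5590395  182.41664628] [236.55421687 180.96385542] [232 176  10  11  83] knob pts plate frame [[-0.0041, 0.0586, 0.0418], [0.0068, 0.0661, 0.0545], [0.0118, 0.0742, 0.0573]]
drop [0.003 0.007 0.011 0.017 0.021] [0.122 0.125 0.129]
small [-0.217  0.484  0.535  0.553  0.561] [-0.001  0.569  0.615]
scene [254.50241617 177.74678696] [253.05164551 175.96885518] [254.20634921 177.55555556] [250 173  10  10  63] knob pts plate frame [[-0.0052, 0.0562, 0.0384], [0.0021, 0.06, 0.0497], [0.0081, 0.0672, 0.057]]Traceback (most recent call last):
  File "<stdin>", line 11, in <module>
    return _quantile_unchecked(
        a, q, axis, out, overwrite_input, method, keepdims, weights)
    return _ureduce(a,
                    func=_quantile_ureduce_func,
    ...<5 lines>...
                    overwrite_input=overwrite_input,
                    method=method)
    r = func(a, **kwargs)
    result = _quantile(arr,
                       quantiles=q,
    ...<2 lines>...
                       out=out,
                       weights=wgt)
    slices_having_nans = np.isnan(arr[-1, ...])
                                  ~~~^^^^^^^^^
IndexError: index -1 is out of bounds for axis 0 with size 0
```

```bash
python3 - <<'E'
from h import *
n="top"
p=cv2.imread("pics/top3f.png");X=pts(n,np.load(f"pics/{n}3.npy"));L=(X-C)@R
q=w2p(n,C+R@[-.042,0,0])[0];print(q)
u,v=q.round().astype(int)
print((X[v-9:v+8,u-9:u+10,2]*1000).round().astype(int))
a=p[v-25:v+25,u-25:u+25];a=cv2.convertScaleAbs(a,alpha=2);cv2.imwrite("pics/hole3.png",cv2.resize(a,(550,550),interpolation=cv2.INTER_CUBIC))
E
```

```text
[260.21857782 202.35874491]
[[129 130 134 133 131 138 165 165 165 168 167 174 175 176 175 175 179 177
  175]
 [129 130 130 130 133 135 162 162 166 169 165 172 176 175 175 177 177 177
  172]
 [131 130 128 129 129 130 159 164 165 165 166 171 170 176 175 175 178 175
  172]
 [125 127 127 125 131 130 139 161 164 163 165 167 169 173 175 171 173 171
  172]
 [124 124 126 128 132 143 150 153 162 162 165 163 164 170 173 176 167 169
  169]
 [123 124 131 135 145 152 153 151 158 160 163 164 164 164 162 165 168 168
  169]
 [121 126 136 145 149 151  46  45  43 158 160 161 162 160 165 165 163 164
  167]
 [130 139 143 146 147  44  43  47  45  44  61 158 157 160 165 162 163 161
  167]
 [143 143 147 122  45  46  46  47  46  49  63  64  65 155 160 161 160 161
  162]
 [145 124 121  46  46  51  50  46  51  49  57  62  61  63 154 148 137 133
  136]
 [130 127 126  49  46  48  51  44  45  44  55  61  60  63 152 147 137 128
  132]
 [130 128 125 123 120  49  45  48  49  49  43  58  58  58 151 143 134 131
  127]
 [134 131 127 125 125 123  46  47  50  45  46  49  46 149 150 141 129 128
  127]
 [138 135 135 132 128 127 121 112  48  46  50  47  48 148 148 142 126 127
  125]
 [137 135 135 133 128 127 126 123 124  45  44  47  46 145 145 135 128 123
  128]
 [124 134 137 138 131 133 127 129 125 124 124  47  48 143 146 132 123 123
  124]
 [123 121 121 135 136 134 133 127 129 124 124 123 121 141 141 130 119 123
  126]]
```

View pics/hole3.png

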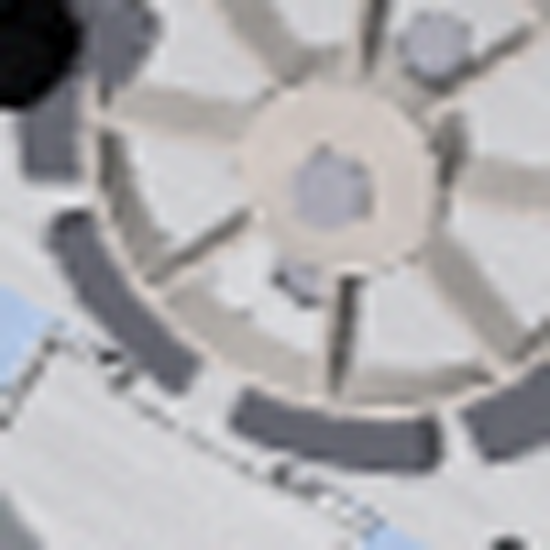

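The large ball is in the scoop: through the hole its top is at 64 mm over a floor at about 46 mm. The small ball is in the top pocket, and the knob position matches "fully in". For the paddle I want less lean, so that the gripper body clears the tall device in front. First I'll twist back and raise the tool.

```bash
python3 -m inch '[[[0,0,-20,10,0.5],[0,0,-40,20,0.2],[0,0,-60,30,0],[0,0,-70,40,0],[0,0,-80,50,0]]]'
python3 - <<'E'
from h import *
show();s,p,T=tool();print((np.array([-.841,.54,0])@T).round(3),(np.array([0,0,1])@T).round(3));rel((.42,-.05,.40))
E
```

```text
time: 14.65
tcp_pos: [0.5114, -0.0952, 0.3668]
tool_rot: [0.287, 0.164, 0.939, -0.094]
contact_force: [0.3, 0.5, -0.1]
gripper_width: 0.0106
t 14.65 p [ 0.5114 -0.0952  0.3668] z [ 0.508 -0.269 -0.818] y [ 0.361  0.929 -0.082] q [-0.267 -0.404  1.896 -0.145  1.052 -1.46 ] F [ 0.3  0.5 -0.1] w 0.0106
plate frame tcp mm [  5.7  58.3 261. ] tool z in plate [ 0.     0.048 -0.999] y [-0.209  0.977  0.047]
[ 0.795  0.198 -0.573] [-0.569 -0.082 -0.818]
rel mm [ 64.1   6.3 -85.8]
```

```bash
python3 -m inch '[[[48,12,-34,0,0],[95,24,-69,0,0]]]' >/dev/null
python3 -c "
from h import *
show()"
python3 -m inch '[[[48,12,-34,0,0],[95,24,-69,0,0]]]' >/dev/null
python3 -c "
from h import *
show()"
```

```text
t 14.9 p [ 0.4096 -0.0304  0.3654] z [ 0.505 -0.27  -0.82 ] y [ 0.363  0.928 -0.082] q [-0.104 -0.66   2.038 -0.234  1.199 -1.306] F [-0.3  0.3  0.3] w 0.0004
plate frame tcp mm [-94.   57.8 329.1] tool z in plate [-0.003  0.045 -0.999] y [-0.208  0.977  0.045]
t 15.15 p [0.3075 0.0344 0.3649] z [ 0.503 -0.272 -0.82 ] y [ 0.367  0.927 -0.082] q [ 0.272 -0.844  2.11  -0.413  1.424 -0.981] F [-0.4  1.4 -0.2] w 0.0008
plate frame tcp mm [-193.4   57.3  398.1] tool z in plate [-0.003  0.043 -0.999] y [-0.204  0.978  0.043]
```

```bash
python3 -m inch '[[[100,-60,-70,0,0],[100,-60,-70,0,0]]]' >/dev/null
python3 -c "
from h import *
show()"
```

```text
t 15.4 p [0.2214 0.0694 0.3741] z [ 0.488 -0.3   -0.82 ] y [ 0.382  0.918 -0.109] q [ 0.765 -0.858  2.097 -0.593  1.703 -0.587] F [ 0.5  1.5 -0.9] w 0.0003
plate frame tcp mm [-262.9   40.2  458. ] tool z in plate [-0.001  0.011 -1.   ] y [-0.205  0.979  0.011]
```

```bash
python3 -m inch '[[[-60,36,42,0,0],[-115,70,85,0,0],[-170,60,120,0,0]]]' >/dev/null
python3 - <<'E'
from h import *
show()
X=pts("top",np.load("pics/top0.npy"));X2=pts("scene",np.load("pics/scene0.npy"))
P=np.r_[X.reshape(-1,3),X2.reshape(-1,3)]
P=P[(P[:,0]>.15)&(P[:,0]<.75)&(abs(P[:,1]+.15)<.4)&(P[:,2]>.012)]
dev=P[(P[:,0]<.43)&(P[:,1]>-.11)&(P[:,1]<.1)]
for a,b in((.05,.1),(.1,.15),(.15,.2),(.2,.25)):
    q=dev[(dev[:,2]>a)&(dev[:,2]<b)]
    if len(q):print(a,b,len(q),cv2.boxPoints(cv2.minAreaRect((q[:,:2]*1000).astype(np.float32))).round().tolist())
np.save("pics/cloud.npy",P)
def clear(tip,lean,az,jawtw):
    l=np.radians(lean);u=np.array([-np.sin(l)*np.cos(az),-np.sin(l)*np.sin(az),np.cos(l)])
    y=np.array([-np.sin(az),np.cos(az),0]);x=np.cross(y,-u)
    t=np.radians(jawtw);x,y=np.cos(t)*x+np.sin(t)*y,-np.sin(t)*x+np.cos(t)*y
    D=P-tip;s=D@u;a=np.abs(D@x);b=np.abs(D@y)
    # box
    dx=np.maximum(a-.0375,0);dy=np.maximum(b-.0885,0);ds=np.maximum(np.maximum(.097-s,s-.25),0)
    d1=np.sqrt(dx**2+dy**2+ds**2)
    r=np.hypot(D@x,D@y);d2=np.hypot(np.maximum(r-.055,0),np.maximum(.25-s,0)+np.maximum(s-.4,0))
    # finger closed
    return d1.min()*1000,P[d1.argmin()].round(3),d2.min()*1000,P[d2.argmin()].round(3)
pad=np.array([.537,-.091,.0])
for lean in(0,15,25,35):
  for tw in(0,45,90,-45):
    r=clear(pad+[0,0,.032],lean,np.radians(-29),tw);print(lean,tw,round(r[0]),r[1],round(r[2]),r[3])
E
```

```text
t 15.78 p [0.4072 0.059  0.3627] z [ 0.489 -0.295 -0.821] y [ 0.371  0.922 -0.11 ] q [ 0.284 -0.536  1.981 -0.453  1.286 -0.901] F [-0.4  0.5  0.6] w 0.0004
plate frame tcp mm [-136.8  131.8  355.9] tool z in plate [-0.003  0.016 -1.   ] y [-0.215  0.976  0.017]
0.05 0.1 668 [[261.0, -57.0], [309.0, -86.0], [393.0, 50.0], [345.0, 79.0]]
0.1 0.15 892 [[267.0, -60.0], [316.0, -90.0], [398.0, 46.0], [349.0, 76.0]]
0.15 0.2 1198 [[272.0, -64.0], [322.0, -94.0], [404.0, 44.0], [355.0, 74.0]]
0.2 0.25 3138 [[257.0, -57.0], [326.0, -97.0], [408.0, 44.0], [340.0, 84.0]]
0 0 20 [ 0.542 -0.196  0.118] 93 [ 0.66  -0.174  0.351]
0 45 20 [ 0.602 -0.129  0.117] 93 [ 0.66  -0.174  0.351]
0 90 0 [ 0.604 -0.151  0.136] 93 [ 0.66  -0.174  0.351]
0 -45 0 [ 0.596 -0.165  0.149] 93 [ 0.66  -0.174  0.351]
15 0 46 [ 0.536 -0.202  0.117] 67 [ 0.38  -0.004  0.234]
15 45 33 [ 0.361 -0.035  0.236] 67 [ 0.38  -0.004  0.234]
15 90 17 [ 0.581 -0.165  0.141] 67 [ 0.38  -0.004  0.234]
15 -45 17 [ 0.581 -0.165  0.141] 67 [ 0.38  -0.004  0.234]
25 0 40 [0.398 0.028 0.235] 22 [ 0.378 -0.003  0.238]
25 45 0 [ 0.359 -0.036  0.221] 22 [ 0.378 -0.003  0.238]
25 90 0 [0.396 0.029 0.216] 22 [ 0.378 -0.003  0.238]
25 -45 0 [0.396 0.029 0.216] 22 [ 0.378 -0.003  0.238]
35 0 8 [0.402 0.04  0.214] 0 [0.401 0.035 0.235]
35 45 0 [ 0.378 -0.     0.209] 0 [0.401 0.035 0.235]
35 90 0 [0.394 0.03  0.206] 0 [0.401 0.035 0.235]
35 -45 0 [0.4   0.042 0.2  ] 0 [0.401 0.035 0.235]
```

```bash
cat > kin.py <<'E'
import numpy as np
from scipy.optimize import least_squares
from scipy.spatial.transform import Rotation as Rot
data=[([1.06546962,.20733976,1.54276858,0,1.39347222,-.1505],[.19944,.53856,.20442],[0,0,-1]),
([1.066,.163,.991,0,1.99,-.15],[.1995,.5387,.5059],[-.001,-.002,-1]),
([.496,.110,1.051,-.001,1.983,-.504],[.4384,.3348,.5054],[-.002,-.003,-1]),
([-.574,.069,.994,-.004,2.082,-1.575],[.4767,-.2069,.5556],[-.004,-.002,-1]),
([-.582,.701,.233,.001,2.188,-1.58],[.6806,-.3441,.5102],[.017,-.01,-1]),
([-.613,.72,.226,.063,1.604,-1.59],[.8392,-.4591,.5581],[.492,-.269,-.828]),
([-.563,-.052,1.349,.037,1.244,-1.562],[.6238,-.2776,.4999],[.496,-.272,-.824]),
([-.491,.083,1.8,-.006,.665,-1.486],[.6357,-.2437,.2098],[.492,-.267,-.829]),
([-.331,.064,1.911,-.166,.575,-2.324],[.626,-.1566,.1722],[.501,-.267,-.823]),
([-.295,-.263,1.933,-.144,.88,-2.341],[.5503,-.1164,.298],[.502,-.268,-.822]),
([-.104,-.66,2.038,-.234,1.199,-1.306],[.4096,-.0304,.3654],[.505,-.27,-.82]),
([.272,-.844,2.11,-.413,1.424,-.981],[.3075,.0344,.3649],[.503,-.272,-.82]),
([.284,-.536,1.981,-.453,1.286,-.901],[.4072,.059,.3627],[.489,-.295,-.821])]
def ry(t):return Rot.from_euler('y',t).as_matrix()
def rz(t):return Rot.from_euler('z',t).as_matrix()
def fk(q,k):
    h,a,b,c,d,e,s4,f=k
    R1=rz(q[0]);R2=R1@ry(q[1]);R3=R2@ry(q[2]);R4=R3@rz(s4*q[3]);R5=R4@ry(q[4])
    p=np.array([0,0,h])+R2@[0,0,a]+R3@[e,d,b]+R5@[0,f,c]
    return p,R5
if __name__=="__main__":
    for s4 in(1,-1):
        def res(k):
            o=[]
            for q,p,z in data:
                P,Rr=fk(q,[*k[:6],s4,k[6]]);o+=list(P-p)+list(.2*(Rr[:,2]-z))
            return o
        r=least_squares(res,[.3,.4,.35,.3,.09,0,0]);print(s4,r.x.round(4),np.sqrt(np.mean(np.array(r.fun)**2)),np.abs(r.fun).max())
E
python3 kin.py
```

```text
1 [ 2.828e-01  4.549e-01  4.996e-01  3.417e-01  8.620e-02  9.420e-02
 -1.000e-04] 0.00013748361643340935 0.0005387826353857594
-1 [ 0.1078  0.4298  0.5555  0.1756 -0.1127  0.0681  0.1563] 0.046184594156241425 0.16132967276911586
```

```bash
cat > sim.py <<'E'
import numpy as np,sys
from scipy.optimize import least_squares
from scipy.spatial.transform import Rotation as Rot
from kin import fk,rz
k=[.2828,.4549,.4996,.3417,.0862,.0942,1,0]
lo=np.array([-2.73,-.86,.23,-1.11,.08,-2.82]);hi=np.array([2.73,2.22,2.46,4.25,2.63,2.82])
def full(q):
    p,R5=fk(q,k);return p,R5@rz(q[5])@A
A=np.eye(3)
# calibrate A: find constant twist with a known state
q0=np.array([1.06546962,.20733976,1.54276858,0,1.39347222,-.1505]);Tm=Rot.from_quat([.176484587,.984302902,-.00094146,-.000318732]).as_matrix()
A=full(q0)[1].T@Tm
def ik(p,Rm,q,w=.3):
    def f(x):
        P,T=full(x);return np.r_[P-p,w*Rot.from_matrix(T.T@Rm).as_rotvec()]
    r=least_squares(f,np.clip(q,lo+1e-6,hi-1e-6),bounds=(lo,hi),max_nfev=60);return r.x,2*r.cost
def lean(T):return np.degrees(np.arccos(-T[2,2]))
E
python3 - <<'E'
from sim import *
print(A.round(3))
q=np.array([-.607,.751,.225+.006,.04,1.791,-1.59]);p,T=full(q);print(p,T.round(3),lean(T))
for w in(.1,.3,1,3):
    t=p+T@np.array([-.125,.01,-.03]);x,c=ik(t,T,q,w);print(w,lean(full(x)[1]),full(x)[0]-p,x.round(3))
E
```

```text
[[-0. -1.  0.]
 [ 1. -0. -0.]
 [ 0.  0.  1.]]
[ 0.79695833 -0.43227586  0.49592743] [[-0.782  0.537  0.318]
 [ 0.509  0.843 -0.173]
 [-0.361  0.026 -0.932]] 21.221954055146977
0.1 41.23167042572933 [ 0.08607845 -0.04593625  0.06751244] [-0.607  0.744  0.23   0.072  1.451 -1.588]
0.3 33.48652419649907 [ 0.05276694 -0.02791314  0.04122259] [-0.607  0.742  0.23   0.06   1.588 -1.587]
1 23.448728777717943 [ 0.0094444  -0.00447201  0.00793385] [-0.607  0.748  0.23   0.044  1.756 -1.589]
3 21.49195116357608 [1.01394936e-03 8.95898186e-05 1.71918467e-03] [-0.606  0.75   0.23   0.04   1.788 -1.589]
```

```bash
python3 - <<'E'
from sim import *
import itertools
from h import tool
s,p0,T0=tool();q0=np.array(s["qpos"])
out=[]
for x in(.2,.3,.4,.5,.6):
  for y in(-.3,-.1,.1,.3,.5):
    for z in(.15,.3,.45,.6):
      if z<.3 and y<.2: continue
      q,c=ik(np.array([x,y,z]),T0,q0)
      if c>1e-6: 
          out.append((-1,x,y,z,q.round(2)));continue
      P,T=full(q)
      for d in itertools.product((-1,0,1),repeat=3):
        n=np.linalg.norm(d)
        if n==0: continue
        d=np.array(d)/n;xx,c=ik(P+.125*d,T,q,.9)
        l=lean(full(xx)[1])-lean(T)
        if l<-.8: out.append((l,x,y,z,d.round(2),q.round(2),xx.round(2),(full(xx)[0]).round(3)))
o=[a for a in out if a[0]!=-1]
o.sort(key=lambda a:a[0])
for a in o[:25]:print(round(a[0],2),*a[1:])
print([a[1:4] for a in out if a[0]==-1])
E
```

```text
-1.7 0.3 -0.1 0.6 [-0.71  0.   -0.71] [-0.7  -0.79  1.6   0.09  1.73 -1.88] [-0.7  -0.86  1.73  0.07  1.7  -1.89] [ 0.287 -0.098  0.544]
-1.53 0.3 -0.1 0.6 [-1.  0.  0.] [-0.7  -0.79  1.6   0.09  1.73 -1.88] [-0.99 -0.86  1.53  0.24  1.92 -2.06] [ 0.25  -0.088  0.627]
-1.19 0.3 -0.3 0.3 [-0.58 -0.58 -0.58] [-1.35 -0.67  2.17  0.45  1.23 -2.64] [-1.47 -0.51  2.19  0.5   1.12 -2.82] [ 0.27  -0.358  0.245]
-1.18 0.4 -0.1 0.3 [-1.  0.  0.] [-0.38 -0.69  2.18 -0.11  1.05 -1.57] [-0.46 -0.86  2.23 -0.06  1.18 -1.68] [ 0.344 -0.099  0.301]
-1.15 0.3 -0.3 0.3 [-1.  0.  0.] [-1.35 -0.67  2.17  0.45  1.23 -2.64] [-1.64 -0.8   2.19  0.51  1.46 -2.82] [ 0.233 -0.29   0.313]
-1.14 0.2 -0.3 0.6 [-0.71  0.   -0.71] [-1.85 -0.64  1.55  0.64  1.97 -2.74] [-1.89 -0.68  1.71  0.6   1.9  -2.82] [ 0.183 -0.307  0.531]
-1.07 0.3 -0.3 0.3 [-0.71  0.71  0.  ] [-1.35 -0.67  2.17  0.45  1.23 -2.64] [-1.63 -0.86  2.23  0.52  1.49 -2.82] [ 0.241 -0.263  0.302]
-1.04 0.2 -0.3 0.6 [-0.58  0.58 -0.58] [-1.85 -0.64  1.55  0.64  1.97 -2.74] [-1.98 -0.83  1.73  0.66  2.04 -2.82] [ 0.194 -0.242  0.54 ]
-1.03 0.3 -0.3 
[... 385 characters left out ...]
.235  0.617]
-0.99 0.2 -0.3 0.6 [-1.  0.  0.] [-1.85 -0.64  1.55  0.64  1.97 -2.74] [-2.04 -0.57  1.44  0.69  2.09 -2.82] [ 0.15  -0.316  0.63 ]
-0.97 0.4 -0.1 0.45 [-1.  0.  0.] [-0.38 -0.67  1.88 -0.1   1.34 -1.6 ] [-0.56 -0.86  1.91 -0.    1.5  -1.78] [ 0.321 -0.099  0.464]
-0.84 0.3 -0.1 0.6 [-0.58 -0.58 -0.58] [-0.7  -0.79  1.6   0.09  1.73 -1.88] [-1.58 -0.86  1.74  0.53  1.89 -2.53] [ 0.25  -0.198  0.542]
-0.81 0.2 -0.3 0.6 [-0.58 -0.58 -0.58] [-1.85 -0.64  1.55  0.64  1.97 -2.74] [-1.84 -0.52  1.6   0.59  1.82 -2.82] [ 0.176 -0.375  0.545]
[(0.2, -0.3, 0.3), (0.2, -0.3, 0.45), (0.2, -0.1, 0.3), (0.2, -0.1, 0.45), (0.2, -0.1, 0.6), (0.3, -0.1, 0.3), (0.3, -0.1, 0.45), (0.6, 0.5, 0.6)]
```

```bash
python3 - <<'E'
from sim import *
from h import tool
s,p0,T0=tool();q0=np.array(s["qpos"])
qs,c=ik(np.array([.34,-.14,.5]),T0,q0);print(c,qs.round(2))
for d in([-1,.3,-.3],[-1,.55,-.3],[-1,.55,0],[-1,.55,-.6],[-1,.8,-.3],[-.6,.3,-1],[-1,.55,.3]):
    d=np.array(d,float);d/=np.linalg.norm(d);q=qs.copy();print(d.round(2))
    for i in range(10):
        P,T=full(q);q,c=ik(P+.125*d,T,q,.9)
        if i%3==0:P,T=full(q);print("  ",i,round(lean(T),1),P.round(3),q.round(2),"z",T[:,2].round(2))
E
```

```text
5.659664819023266e-26 [-0.73 -0.79  1.82  0.11  1.51 -1.93]
[-0.92  0.28 -0.28]
   0 33.0 [ 0.306 -0.111  0.494] [-0.69 -0.86  1.84  0.06  1.59 -1.88] z [ 0.46 -0.29 -0.84]
   3 32.1 [0.041 0.079 0.435] [ 1.65 -0.72  1.91 -0.54  2.28  0.16] z [ 0.42 -0.33 -0.85]
   6 32.1 [-0.304  0.183  0.331] [ 2.4   0.07  1.54 -0.05  2.09  1.18] z [ 0.42 -0.33 -0.85]
   9 32.1 [-0.65   0.286  0.227] [2.58 0.97 0.46 0.07 2.27 1.41] z [ 0.42 -0.33 -0.85]
[-0.85  0.47 -0.25]
   0 33.5 [ 0.302 -0.062  0.493] [-0.33 -0.86  1.84 -0.14  1.59 -1.59] z [ 0.46 -0.3  -0.83]
   3 33.5 [0.001 0.153 0.411] [ 1.81 -0.5   1.86 -0.46  2.19  0.41] z [ 0.45 -0.32 -0.83]
   6 33.5 [-0.317  0.328  0.316] [ 2.26  0.32  1.3  -0.17  2.09  1.01] z [ 0.45 -0.32 -0.83]
   9 32.3 [-0.58   0.46   0.205] [ 2.39  1.13  0.23 -0.1   2.34  1.13] z [ 0.44 -0.31 -0.84]
[-0.88  0.48  0.  ]
   0 33.7 [ 0.29  -0.06   0.525] [-0.35 -0.86  1.78 -0.13  1.65 -1.61] z [ 0.46 -0.3  -0.83]
   3 33.7 [-0.033  0.145  0.535] [ 1.94 -0.43  1.57 -0.51  2.44  0.41] z [ 0.46 -0.31 -0.83]
   6 33.7 [-0.361  0.326  0.535] [ 2.32  0.39  0.76 -0.23  2.5
[... 982 characters left out ...]
.39 -1.8 ] z [ 0.47 -0.3  -0.83]
   3 31.9 [0.279 0.057 0.129] [ 0.48 -0.57  2.46 -0.58  1.07 -0.48] z [ 0.41 -0.33 -0.85]
   6 32.1 [ 0.105  0.183 -0.178] [ 1.39  0.74  2.25 -0.87  0.65  1.03] z [ 0.41 -0.34 -0.85]
   9 32.1 [-0.082  0.277 -0.489] [ 1.89  1.51  1.46 -0.45  0.7   1.12] z [ 0.41 -0.34 -0.85]
[-0.85  0.47  0.25]
   0 33.8 [ 0.283 -0.068  0.554] [-0.47 -0.86  1.71 -0.06  1.7  -1.71] z [ 0.47 -0.3  -0.83]
   3 33.8 [-0.029  0.124  0.651] [ 1.97 -0.38  1.3  -0.69  2.63  0.21] z [ 0.47 -0.3  -0.83]
   6 31.5 [-0.297  0.318  0.618] [ 2.27  0.29  0.71 -0.39  2.63  0.75] z [ 0.46 -0.26 -0.85]
   9 27.4 [-0.471  0.402  0.527] [ 2.38  0.73  0.23 -0.3   2.62  0.91] z [ 0.42 -0.19 -0.89]
```

```bash
python3 - <<'E'
from sim import *
from h import tool
s,p0,T0=tool();q0=np.array(s["qpos"])
qs,c=ik(np.array([.34,-.14,.5]),T0,q0)
for g in([.2,-.1,.45],[.2,-.15,.5],[.2,-.12,.35],[.15,-.15,.45],[.2,-.2,.45],[.22,-.15,.6],[.15,-.2,.6]):
    q=qs.copy();print(g)
    for i in range(13):
        P,T=full(q);d=np.array(g)-P;d*=min(1,.125/np.linalg.norm(d));q,c=ik(P+d,T,q,.9)
        if i%3==0:P,T=full(q);print("  ",i,round(lean(T),1),P.round(3),q.round(2),"z",T[:,2].round(2))
E
```

```text
[0.2, -0.1, 0.45]
   0 33.0 [ 0.308 -0.116  0.487] [-0.71 -0.86  1.85  0.07  1.58 -1.9 ] z [ 0.46 -0.29 -0.84]
   3 27.8 [ 0.273 -0.098  0.475] [-0.58 -0.86  1.84 -0.05  1.68 -1.8 ] z [ 0.36 -0.3  -0.88]
   6 24.6 [ 0.248 -0.099  0.467] [-0.58 -0.86  1.84 -0.1   1.74 -1.81] z [ 0.29 -0.3  -0.91]
   9 22.6 [ 0.232 -0.099  0.461] [-0.58 -0.86  1.85 -0.12  1.78 -1.81] z [ 0.24 -0.3  -0.92]
   12 21.4 [ 0.222 -0.1    0.457] [-0.58 -0.86  1.85 -0.14  1.8  -1.82] z [ 0.21 -0.3  -0.93]
[0.2, -0.15, 0.5]
   0 33.3 [ 0.259 -0.193  0.525] [-1.46 -0.86  1.77  0.47  1.83 -2.47] z [ 0.47 -0.28 -0.84]
   3 29.5 [ 0.226 -0.189  0.519] [-1.66 -0.86  1.76  0.52  1.98 -2.62] z [ 0.44 -0.22 -0.87]
   6 27.0 [ 0.218 -0.176  0.513] [-1.66 -0.86  1.76  0.5   2.03 -2.63] z [ 0.41 -0.19 -0.89]
   9 25.4 [ 0.212 -0.167  0.509] [-1.66 -0.86  1.76  0.48  2.06 -2.64] z [ 0.4  -0.16 -0.9 ]
   12 24.3 [ 0.208 -0.162  0.506] [-1.66 -0.86  1.76  0.47  2.07 -2.64] z [ 0.39 -0.14 -0.91]
[0.2, -0.12, 0.35]
   0 33.2 [ 0.322 -0.148  0.425] [-0.83 -0.86  1.98  0.15  1.46 -2.02] z [ 0.47 -0.29 -0.84]
   3 26.3 [ 0.286 -0
[... 1591 characters left out ...]
 -2.57] z [ 0.45 -0.26 -0.85]
   9 30.9 [ 0.226 -0.156  0.604] [-1.77 -0.86  1.57  0.62  2.15 -2.58] z [ 0.45 -0.25 -0.86]
   12 30.4 [ 0.224 -0.154  0.602] [-1.77 -0.86  1.57  0.62  2.16 -2.58] z [ 0.44 -0.25 -0.86]
[0.15, -0.2, 0.6]
   0 34.3 [ 0.248 -0.189  0.565] [-1.61 -0.86  1.69  0.56  1.94 -2.53] z [ 0.48 -0.29 -0.83]
   3 32.6 [ 0.183 -0.213  0.607] [-2.15 -0.8   1.57  0.76  2.24 -2.82] z [ 0.46 -0.28 -0.84]
   6 31.2 [ 0.176 -0.211  0.605] [-2.15 -0.8   1.56  0.73  2.26 -2.82] z [ 0.45 -0.26 -0.86]
   9 30.1 [ 0.171 -0.209  0.604] [-2.15 -0.79  1.55  0.71  2.27 -2.82] z [ 0.43 -0.26 -0.86]
   12 29.3 [ 0.167 -0.207  0.603] [-2.15 -0.79  1.55  0.7   2.28 -2.82] z [ 0.42 -0.25 -0.87]
```

```bash
python3 -c "
from h import *
rel((.36,-.14,.42))"
```

```text
rel mm [ -44.9 -207.3  -11.4]
```

```bash
python3 -m inch '[[[-12,-52,-3,0,0],[-24,-104,-6,0,0],[-36,-156,-9,0,0],[-45,-207,-11,0,0],[-45,-207,-11,0,0]]]' >/dev/null;  python3 -c "
from h import *
show();rel((.2,-.12,.35))"
```

```text
t 16.4 p [ 0.3586 -0.1458  0.4198] z [ 0.485 -0.302 -0.821] y [ 0.384  0.917 -0.11 ] q [-0.669 -0.785  1.98   0.065  1.342 -1.872] F [ 0.3  0.4 -1. ] w 0.0006
plate frame tcp mm [-46.9 -66.8 362.6] tool z in plate [-0.003  0.008 -1.   ] y [-0.204  0.979  0.008]
rel mm [170.4 -29.6 -27.4]
```

```bash
python3 -m inch '[[[62,-11,-10,0,0],[124,-22,-20,0,0]]]' >/dev/null;  python3 -c "
from h import *
show();rel((.2,-.12,.35))"
```

```text
t 16.65 p [ 0.3227 -0.1478  0.3864] z [ 0.443 -0.296 -0.846] y [ 0.391  0.913 -0.115] q [-0.773 -0.858  2.054  0.1    1.392 -1.962] F [-0.3 -0.1  0. ] w 0.0004
plate frame tcp mm [-89.9 -87.9 351.9] tool z in plate [-0.049 -0.01  -0.999] y [-0.201  0.98   0.   ]
rel mm [125.7 -18.3 -31.9]
```

Lean dropped from 35° to about 32° in one call, and the arm stays stable. I'll continue.

```bash
python3 -m inch '[[[62,-9,-16,0,0],[124,-18,-32,0,0]]]' >/dev/null;  python3 -c "
from h import *
show();rel((.2,-.12,.35))"
python3 -m inch '[[[58,-5,-22,0,0],[110,-8,-44,0,0]]]' >/dev/null;  python3 -c "
from h import *
show();rel((.2,-.12,.35))"
```

```text
t 16.9 p [ 0.3073 -0.1496  0.3713] z [ 0.4   -0.285 -0.871] y [ 0.391  0.913 -0.119] q [-0.801 -0.858  2.067  0.089  1.427 -1.987] F [0.1 0.4 0.8] w 0.0005
plate frame tcp mm [-108.3  -97.7  346.4] tool z in plate [-0.098 -0.024 -0.995] y [-0.202  0.979 -0.003]
rel mm [107.8 -12.4 -32.7]
t 17.15 p [ 0.2918 -0.1402  0.3738] z [ 0.354 -0.275 -0.894] y [ 0.393  0.911 -0.125] q [-0.773 -0.858  2.047  0.051  1.491 -1.958] F [ 0.5 -0.4 -0.7] w 0.0008
plate frame tcp mm [-121.8  -98.1  358.9] tool z in plate [-0.147 -0.04  -0.988] y [-0.204  0.979 -0.009]
rel mm [ 94.3 -14.7 -16.8]
```

```bash
python3 -m inch '[[[60,-10,-14,0,0],[120,-19,-28,0,0]]]' >/dev/null
python3 -m inch '[[[60,-10,-14,0,0],[120,-19,-28,0,0]]]' >/dev/null
python3 -c "
from h import *
show();rel((.2,-.12,.35))"
```

```text
t 17.65 p [ 0.253  -0.1478  0.3696] z [ 0.263 -0.246 -0.933] y [ 0.392  0.911 -0.13 ] q [-0.887 -0.859  2.028  0.048  1.606 -2.063] F [0.4 0.3 0.5] w 0.0005
plate frame tcp mm [-147.6 -125.5  371.8] tool z in plate [-0.245 -0.065 -0.967] y [-0.207  0.978 -0.013]
rel mm [62.5  7.1 -2.5]
```

```bash
cat > clr.py <<'E'
from sim import *
from h import tool
P=np.load("pics/cloud.npy")
def clear(tip,T,q0):
    q,c=ik(tip,T,q0);x,y,u=T[:,0],T[:,1],-T[:,2]
    D=P-tip;s=D@u
    dx=np.maximum(abs(D@x)-.0375,0);dy=np.maximum(abs(D@y)-.0885,0);ds=np.maximum(np.maximum(.097-s,s-.25),0)
    d1=np.sqrt(dx**2+dy**2+ds**2)
    W=tip+.3417*u;R1=rz(q[0]);E=np.array([0,0,.2828])+R1@[.4549*np.sin(q[1]),.0862,.4549*np.cos(q[1])]
    def seg(a,b,r):
        t=np.clip(((P-a)@(b-a))/((b-a)@(b-a)),0,1);return np.linalg.norm(P-a-t[:,None]*(b-a),axis=1)-r
    d2=seg(tip+.25*u,W,.055);d3=seg(W,E,.06)
    F=np.abs(D-np.outer(s,u));d4=seg(tip+.02*u,tip+.09*u,.02)
    print(tip,"body",round(d1.min()*1000),P[d1.argmin()].round(3),"wrist",round(d2.min()*1000),P[d2.argmin()].round(3),"forearm",round(d3.min()*1000),P[d3.argmin()].round(3),q.round(2),"c",c)
E
python3 - <<'E'
from clr import *
s,p,T=tool();q=np.array(s["qpos"])
for z in(.12,.077,.05,.032):clear(np.array([.537,-.091,z]),T,q)
for tw in(-15,-30,20,40):print(tw);clear(np.array([.537,-.091,.032]),T@rz(np.radians(tw)),q)
E
```

```text
[ 0.537 -0.091  0.12 ] body 84 [0.405 0.041 0.235] wrist 94 [0.387 0.013 0.239] forearm 150 [0.395 0.033 0.24 ] [-0.21  0.06  1.95 -0.26  0.83 -1.25] c 7.436133417990019e-23
[ 0.537 -0.091  0.077] body 70 [0.405 0.041 0.235] wrist 64 [0.387 0.013 0.239] forearm 109 [0.391 0.023 0.239] [-0.21  0.13  1.98 -0.28  0.73 -1.21] c 5.1469234082982826e-20
[ 0.537 -0.091  0.05 ] body 61 [0.405 0.041 0.235] wrist 49 [0.386 0.008 0.236] forearm 85 [0.391 0.023 0.239] [-0.21  0.18  2.   -0.3   0.67 -1.18] c 1.4227228915796812e-17
[ 0.537 -0.091  0.032] body 47 [ 0.528 -0.069  0.077] wrist 42 [0.39  0.016 0.235] forearm 69 [0.391 0.023 0.239] [-0.21  0.22  2.   -0.32  0.63 -1.16] c 8.801254531462169e-30
-15
[ 0.537 -0.091  0.032] body 40 [ 0.56  -0.18   0.135] wrist 42 [0.39  0.016 0.235] forearm 69 [0.391 0.023 0.239] [-0.21  0.22  2.   -0.32  0.63 -1.42] c 2.3539616954554954e-26
-30
[ 0.537 -0.091  0.032] body 22 [0.405 0.045 0.234] wrist 42 [0.39  0.016 0.235] forearm 69 [0.391 0.023 0.239] [-0.21  0.22  2.   -0.32  0.63 -1.69] c 3.5214635496349296e-27
20
[ 0.537 -0.091  0.032] body 43 [ 0.356 -0.045  0.237] wrist 42 [0.39  0.016 0.235] forearm 69 [0.391 0.023 0.239] [-0.21  0.22  2.   -0.32  0.63 -0.81] c 2.9483055783182763e-30
40
[ 0.537 -0.091  0.032] body 19 [ 0.361 -0.035  0.236] wrist 42 [0.39  0.016 0.235] forearm 69 [0.391 0.023 0.239] [-0.21  0.22  2.   -0.32  0.63 -0.46] c 6.866380615287655e-28
```

With 21° lean there is over 40 mm of clearance everywhere. Next I'll go above the paddle.

```bash
python3 -c "
from h import *
rel((.537,-.091,.37),(.537,-.091,.2))"
```

```text
rel mm [-231.7  163.    60.4]
rel mm [-174.5  185.1  219. ]
```

```bash
python3 -m inch '[[[-45,32,12,0,0],[-90,64,24,0,0],[-135,96,36,0,0],[-182,128,48,0,0],[-231,162,60,0,0]]]' >/dev/null;  python3 -c "
from h import *
show();rel((.537,-.091,.37),(.537,-.091,.13),(.537,-.091,.09))"
```

```text
t 18.27 p [ 0.5383 -0.0908  0.37  ] z [ 0.264 -0.246 -0.933] y [ 0.391  0.911 -0.129] q [-0.209 -0.147  1.619 -0.192  1.354 -1.385] F [ 0.  -1.   1.5] w 0.0006
plate frame tcp mm [ 24.1  76.6 252.1] tool z in plate [-0.244 -0.064 -0.968] y [-0.208  0.978 -0.013]
rel mm [ 1.1 -0.7 -0.3]
rel mm [ 82.   30.4 223.5]
rel mm [ 95.4  35.6 260.8]
```

```bash
python3 -m inch '[[[20,7,55,0,0],[40,15,110,0,0],[60,22,165,0,0],[80,30,218,0,0],[90,33,245,0,0]]]' >/dev/null;  python3 - <<'E'
from h import *
show();rel((.537,-.091,.09),(.537,-.091,.077),(.537,-.091,.055),(.537,-.091,.032))
p,d=camera("top");cv2.imwrite("pics/top4.png",cv2.resize(p[130:270,170:330,::-1],None,fx=3.5,fy=3.5))
p,d=camera("scene");cv2.imwrite("pics/scene4.png",cv2.resize(p[130:290,170:350,::-1],None,fx=3.5,fy=3.5))
E
```

```text
t 18.9 p [ 0.5341 -0.0907  0.1024] z [ 0.259 -0.244 -0.935] y [ 0.391  0.911 -0.13 ] q [-0.211  0.083  1.968 -0.262  0.793 -1.243] F [-0.2  0.3 -0.1] w -0.0001
plate frame tcp mm [-132.4   74.4   35. ] tool z in plate [-0.25  -0.066 -0.966] y [-0.208  0.978 -0.013]
rel mm [ 1.4  2.5 12.5]
rel mm [ 5.7  4.2 24.6]
rel mm [13.   7.  45.2]
rel mm [20.6 10.  66.7]
```

View pics/scene4.png

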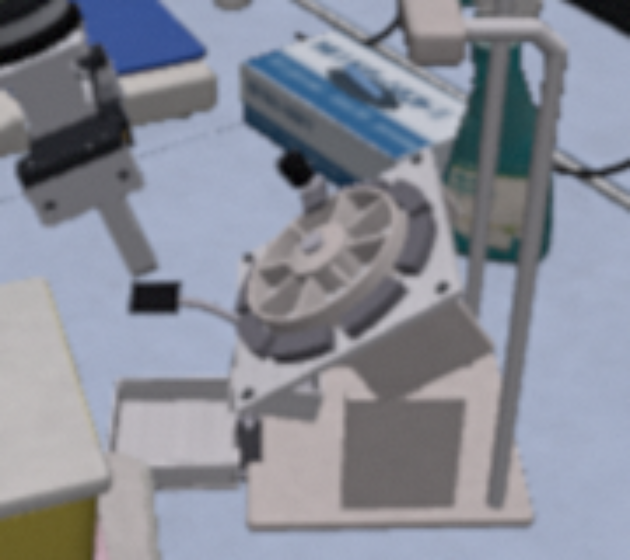

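View pics/top4.png

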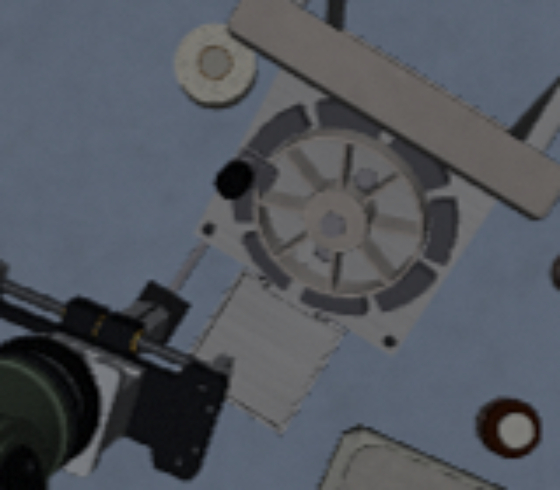

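Fingertips are over the paddle (zoomed top view: tip at about 150,315, paddle around 165,310). I'll press straight down slowly.

```bash
python3 -m inch '[[[4,3,20,0,0],[7,4.5,29,0,0],[10,5.7,37,0,0],[13,7,45,0,0],[15.5,8,52,0,0]]]';  python3 - <<'E'
from h import *
show();rel((.537,-.091,.055),(.537,-.091,.032),(.537,-.091,.036))
p,d=camera("scene");cv2.imwrite("pics/scene5.png",cv2.resize(p[130:290,170:350,::-1],None,fx=3.5,fy=3.5))
E
```

```text
time: 19.62
tcp_pos: [0.5358, -0.0909, 0.0472]
tool_rot: [0.151, 0.187, 0.966, -0.097]
contact_force: [-3.5, 0.9, 5.0]
gripper_width: 0.0003
t 19.62 p [ 0.5358 -0.0909  0.0472] z [ 0.256 -0.244 -0.935] y [ 0.391  0.911 -0.131] q [-0.21   0.186  1.994 -0.302  0.672 -1.189] F [-3.5  0.9  5. ] w 0.0003
plate frame tcp mm [-162.7   75.2  -11.2] tool z in plate [-0.252 -0.067 -0.965] y [-0.209  0.978 -0.013]
rel mm [-3.6 -0.7 -7. ]
rel mm [ 3.9  2.3 14.6]
rel mm [ 2.6  1.8 10.8]
```

View pics/scene5.png

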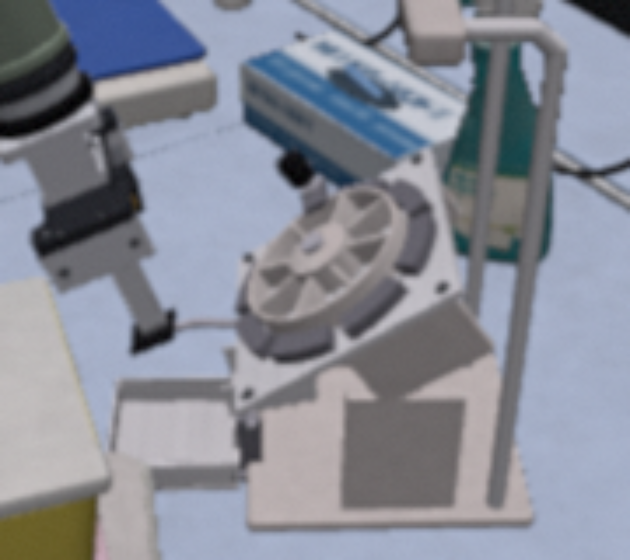

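```bash
python3 -m inch '[[[1.3,0.9,5.5,0,0],[2.6,1.8,10,0,0],[3,2,12,0,0],[3,2,12,0,0],[3,2,12,0,0]]]';  python3 - <<'E'
from h import *
show()
for n in("scene","top"):
    p,d=camera(n);np.save(f"pics/{n}6.npy",d);cv2.imwrite(f"pics/{n}6f.png",p[...,::-1])
    c=p[130:290,170:350,::-1] if n=="scene" else p[130:270,170:330,::-1];cv2.imwrite(f"pics/{n}6.png",cv2.resize(c,None,fx=3.5,fy=3.5))
E
```

```text
time: 20.3
tcp_pos: [0.5373, -0.0912, 0.0343]
tool_rot: [0.152, 0.187, 0.966, -0.097]
contact_force: [-2.5, -1.7, 4.2]
gripper_width: 0.0002
t 20.3 p [ 0.5373 -0.0912  0.0343] z [ 0.257 -0.244 -0.935] y [ 0.391  0.911 -0.131] q [-0.21   0.213  1.996 -0.314  0.644 -1.174] F [-2.5 -1.7  4.2] w 0.0002
plate frame tcp mm [-169.    75.7  -22.5] tool z in plate [-0.251 -0.067 -0.966] y [-0.209  0.978 -0.013]
```

View pics/scene6.png

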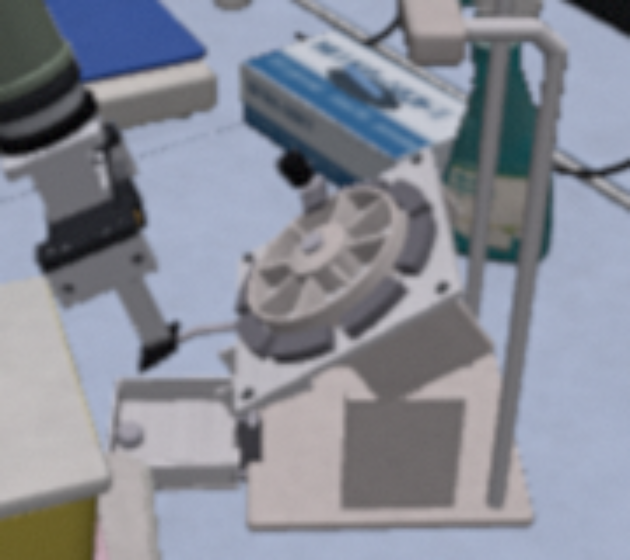

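View pics/top6.png

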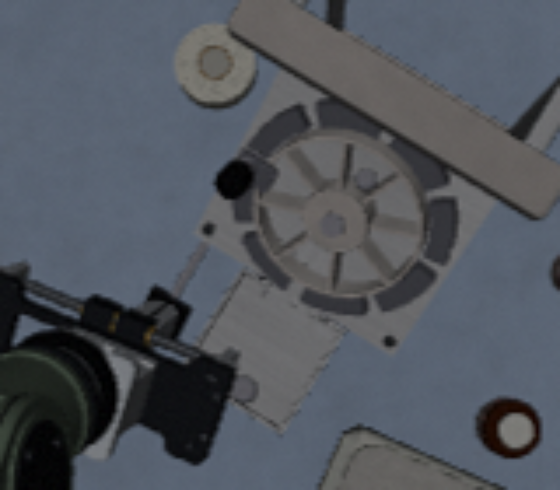

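The ball rolled out into the tray (zoomed scene view at 130,432; zoomed top view at 243,388). I'll lift off so the scoop swings back up.

```bash
python3 -c "
from h import *
rel((.537,-.091,.08),(.537,-.091,.3))"
```

```text
rel mm [-14.8  -6.  -42.8]
rel mm [ -87.3  -34.7 -248.6]
```

```bash
python3 -m inch '[[[-5,-2,-14,0,0],[-10,-4,-29,0,0],[-15,-6,-43,0,0],[-22,-9,-65,0,0],[-40,-16,-115,0,0]]]'; python3 -m inch '[[[-15,-6,-45,0,0],[-30,-12,-90,0,0],[-45,-18,-130,0,0],[-45,-18,-130,0,0],[-45,-18,-130,0,0]]]' ; python3 - <<'E'
from h import *
show()
for n in("scene","top"):
    p,d=camera(n);X=pts(n,d);np.save(f"pics/{n}7.npy",d);cv2.imwrite(f"pics/{n}7f.png",p[...,::-1])
    c=p[130:290,170:350,::-1] if n=="scene" else p[130:270,170:330,::-1];cv2.imwrite(f"pics/{n}7.png",cv2.resize(c,None,fx=3.5,fy=3.5))
    p0=cv2.imread(f"pics/{n}0.png")
    c,s=np.cos(yaw),np.sin(yaw);Rd=np.array([[c,-s,0],[s,c,0],[0,0,1]]);L=(X-[C[0],C[1],0])@Rd
    t=(abs(L[...,1])<.03+.01)&(L[...,0]<-.08)&(L[...,0]>-.16)&(L[...,2]>.015)&(L[...,2]<.03);print(n,"in-tray high pts",t.sum(),np.median(L[t],0).round(3),L[t].max(0).round(3))
    m=(p.max(2)<40)&(abs(L[...,0]+.126)<.015)&(abs(L[...,1]-.075)<.015)&(L[...,2]>0.01);print("paddle z",np.median(L[m],0).round(3) if m.any() else None)
    d0=np.load(f"pics/{n}0.npy");X0=pts(n,d0)
    for nm,P in(("roll",(.722,-.132,.032)),("small",(.562,-.392,.055)),("brown",(.452,-.341,.07))):
        u,v=w2p(n,P)[0].round().astype(int);print(nm,np.abs(d[v-8:v+9,u-8:u+9]-d0[v-8:v+9,u-8:u+9]).mean().round(4))
E
```

```text
time: 21.02
tcp_pos: [0.535, -0.0903, 0.1563]
tool_rot: [0.149, 0.187, 0.966, -0.097]
contact_force: [0.5, -0.4, 0.5]
gripper_width: 0.0007
time: 21.65
tcp_pos: [0.5346, -0.0899, 0.2947]
tool_rot: [0.149, 0.187, 0.966, -0.096]
contact_force: [0.5, -0.9, -0.7]
gripper_width: 0.0003
t 21.65 p [ 0.5346 -0.0899  0.2947] z [ 0.253 -0.242 -0.937] y [ 0.39   0.912 -0.131] q [-0.21  -0.119  1.741 -0.198  1.219 -1.358] F [ 0.5 -0.9 -0.7] w 0.0003
plate frame tcp mm [-22.1  75.3 192.4] tool z in plate [-0.256 -0.067 -0.964] y [-0.21   0.978 -0.013]
scene in-tray high pts 73 [-0.154 -0.006  0.021] [-0.135  0.039  0.026]
paddle z [-0.127  0.072  0.076]
roll 0.0068
small 0.0043
brown 0.004
top in-tray high pts 77 [-0.147 -0.005  0.022] [-0.133  0.02   0.029]
paddle z [-0.132  0.074  0.08 ]
roll 0.0169
small 0.0132
brown 0.0091
```

View pics/scene7.png

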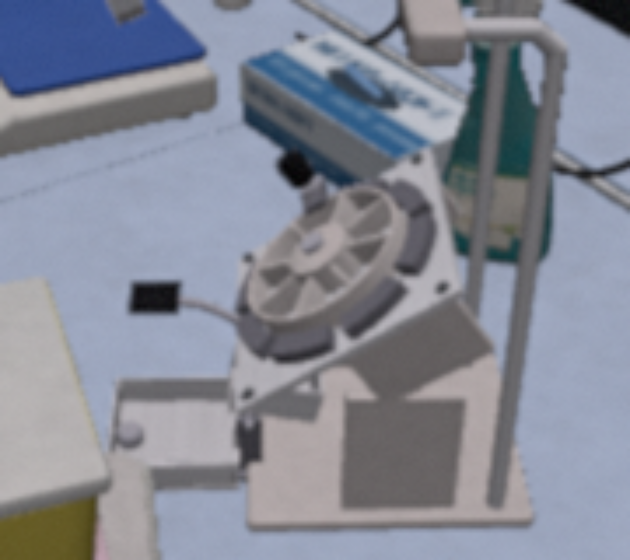

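View pics/top7.png

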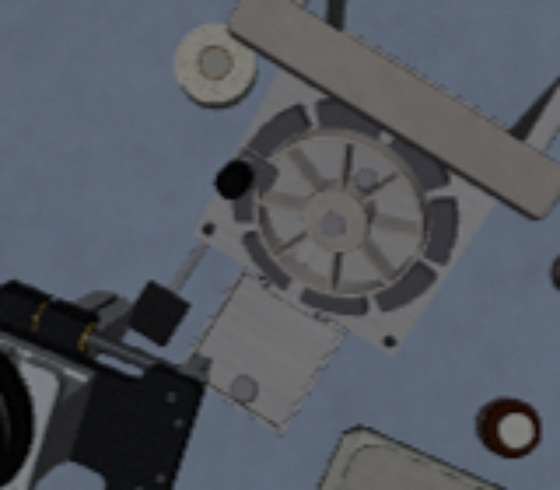

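The ball is in the tray at (243,388) in the zoomed top view, the paddle is back at about 77 mm, and the small ball is in the top pocket at (367,178). The bystanders look unchanged, so I'm handing in.

```bash
python3 -c "
from plant import bot
print(bot.close_job())"
```

```text
the job is handed in; nothing more can be done
None
```

The larger ball is in the catch tray, and the job was handed in at about 21.7 s of the 51 s allowed.

**What I did**
- The larger ball was in the left pocket.
- I leaned the tool about 35° by pushing against the arm's reach limit, since the rows cannot tilt it directly.
- I pulled the plunger out about 12 mm, turned the wheel +90°, and let the plunger snap into the left slot. The ball dropped into the scoop.
- I reduced the lean to about 21° to clear the tall device in front, pressed the paddle until the ball rolled out, and lifted off.

**What the last checks showed**
- **Large ball:** it lies in the tray, with its top about 22 mm above the bench in both views.
- **Scoop:** the paddle is back at about 76–80 mm, its rest height.
- **Small ball:** it is still in its pocket, now at the top of the wheel.
- **Plunger:** the knob is within a pixel of its fully-in position in both views.
- **Robot:** the tool is about 200 mm above the paddle, touching nothing.

**Less certain**
- Before-and-after depth at the label roll and the two bottles differed by 4–17 mm on average. I put this down to noise at object edges, because they look unmoved in the pictures.
- I did not check separately for full scoop travel. I pressed the paddle about 43 mm, against the roughly 45 mm quoted.
- Joint 3 sat at its lower limit (measured 0.225–0.233, listed as 0.23) while I was tilting the tool.

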